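Fetch the shoe last from the green-lidded compartment

ROBOT

A 7-joint arm with a two-finger parallel gripper is mounted at the origin on the work surface. World frame = base frame: x ahead of the robot, y to its left, z up, the work surface at z = 0. Lengths are in m, angles in rad, forces in N, time in s.
With the tool pointing down it reaches from about 0.425 to 1.025 m from the base axis. Payload 3.6 kg.
Tool frame: the origin (TCP) lies on the front face of the gripper's body, between the roots of the fingers; the fingertips stand 73 mm ahead of it and the grasp point (between the pads) lies 54 mm ahead of it; y points along the fingers, z is the direction in which the jaws open and shut, and the axes are right-handed (so a half turn about y gives the same grasp; the last joint's range is limited). The gripper opens to 85 mm and grips with 20 to 120 N. Pads are 22 mm wide; open, the fingers measure 114 mm over their backs; the gripper's body (76 mm by 85 mm) begins 54 mm behind the grasp point. The pads swing forward as they close: fully open they stand 13 mm farther back than shut.
Start: joints at [-1.411, 0.591, 0.048, 1.609, -0.033, 0.943, -0.034], TCP at [0.182, 0.702, 0.304] pointing down, gripper open.
Joint ranges: [-2.69, 2.69], [-0.47, 2.24], [-1.27, 1.36], [0.19, 2.51], [-1.53, 4.68], [0.08, 2.07], [-3.09, 3.09]. Speed limits (rad/s): [2.57, 2.57, 3.14, 3.14, 3.14, 3.14, 3.14].

INTERFACE

Orientations are given as a unit quaternion [w, x, y, z].
In Python, from cell import env gives the robot as it stands.
- The arm moves only by the tool step_arm, never from a script. Its argument "increments" is a list of rows, each an object with "claw": the finger opening in mm, from 0 to 85.4; "linear": the shift along the tool's x, y, z in mm, a list of three; "yaw": the turn about the tool's y in degrees. In form: [{"claw": claw, "linear": [x, y, z], "yaw": yaw}, ...]. A call has exactly 10 rows; each row shifts and turns the pose as measured when the row begins, along the tool's axes as they then stand; what a row does not reach is not made up. A row lasts 1/8 s, in which the tool goes at most 62.5 mm and 10.7 degrees, less where a joint would pass 70% of its speed; a pose out of reach is approached as far as the arm can. A call is refused whole if a number of a shift passes 62.5 or a number of a turn 10.7, either way. A call with a gripper value outside its range is refused whole. The fingers move at their own pace and stop on an object; the grip force is fixed at half the most. Time passes only in rows, so rows that do not move let the fingers close, or fill a call up. It gives the time, the measured TCP pose, the force and the opening at its end, in the units of the state.
- env.state(): the state, without advancing time (a new reading comes with each control period).
- env.capture(name): name is "side" or "top" or "wrist"; returns the picture (480x640x3 uint8, red, green, blue); there is no depth.
- env.camera_info(name): a dict with "fx", "fy", "cx", "cy" (pixels), "R" (3x3) and "t" (3): a world point X has camera coordinates R X + t. Camera axes: x right, y down, z forward; pixel columns grow to the right and rows downward; lengths in m; the calibration is good to about 2 mm. A picture is of the moment at which its call begins: read the wrist's pose just before it. camera_info takes no time and is no camera call; for the wrist camera it gives the pose at the moment of the call.
- env.sign_off(): hands the job in, once; it reports no verdict.
The state is a dict: "clock": time; "joints": joint angles; "joint_vel": joint speeds; "effort": joint torques, N m; "tcp_pos": TCP position; "ee_rot": TCP orientation; "ft_force": force on the tool from outside, world axes, zero at the start; "torque": the same for the moment, N m; "grip_width": finger opening in m.
Only numpy, scipy, OpenCV 4.12 (cv2) and the standard library are available. Lean on these libraries where they do the work, as an engineer would, in place of code of your own. Each camera call takes 0.05 s, during which the arm holds its last target.

TASK

Fetch the shoe last from the compartment with the green lid: first set the carton that lies on that lid aside, flat on a bare lid or a clear spot of the bench, then swing the green lid up by its tab, take the last out and stand it on its sole in the white tray, and at the end shut the green lid fully again. Set the carton and the last down rather than dropping them; keep the other lids shut and leave the jar and everything else where it is.

Things in the scene. Friction and masses are not known exactly. Their poses are not given: they have to be found in the camera images.
- box_green: fixed grey steel compartment with the green lid; outside 150 (x) x 126 (y) x 75 mm high, walls and floor 5 thick, open top closed by the lid. It holds the shoe last. Origin: centre of its underside (10 above the table); x points from its front to its hinge side, z up. The four compartments stand side by side, 130 apart in y, in any order, on one steel rack, all with the same yaw
- box_blue: fixed grey steel compartment with the blue lid; outside 150 (x) x 126 (y) x 75 mm high, walls and floor 5 thick, open top closed by the lid. The jar stands on its lid. Origin: centre of its underside (10 above the table); x points from its front to its hinge side, z up. The four compartments stand side by side, 130 apart in y, in any order, on one steel rack, all with the same yaw
- box_yellow: fixed grey steel compartment with the yellow lid; outside 150 (x) x 126 (y) x 75 mm high, walls and floor 5 thick, open top closed by the lid. Its lid is bare. Origin: centre of its underside (10 above the table); x points from its front to its hinge side, z up. The four compartments stand side by side, 130 apart in y, in any order, on one steel rack, all with the same yaw
- box_orange: fixed grey steel compartment with the orange lid; outside 150 (x) x 126 (y) x 75 mm high, walls and floor 5 thick, open top closed by the lid. Its lid is bare. Origin: centre of its underside (10 above the table); x points from its front to its hinge side, z up. The four compartments stand side by side, 130 apart in y, in any order, on one steel rack, all with the same yaw
- lid_green (a joint): hinge angle of the green lid, rad: 0 shut, grows as it opens upward, stop at 1.75. Plate 150 x 124 x 6 mm, 0.10 kg, lying on the rim; the hinge line runs along y at x = +75, z = +75 in the compartment's frame. The hinge is stiff by friction (0.11 N m): the lid stays at any angle, also ajar, so it must be pushed open and pushed fully shut
- green_tab (a point): middle of the tip of the green lid's thumb tab: 60 wide (y), 4 thick, 30 long, rising from the lid's front edge (x = -75 when shut) and leaning 35 degrees from upright towards the front. Tip at x = -92, z = +105 in the compartment's frame when shut. Pushing the tab's front towards the hinge swings the lid up (about 6 N). Turns with the lid
- lid_blue (a joint): hinge angle of the blue lid, rad: 0 shut, built just like the green one
- lid_yellow (a joint): hinge angle of the yellow lid, rad: 0 shut, built just like the green one
- lid_orange (a joint): hinge angle of the orange lid, rad: 0 shut, built just like the green one
- last: loose tan shoe last (a foot-shaped block), 115 long (x, toe to +x), 42 wide, 62 mm high, 0.22 kg or so, standing on its sole in the green compartment, toe roughly towards the hinge (within 0.22 rad). Origin: centre of its underside; z up. Its upright heel block is 34 wide (y), 46 long (x), with level sides from the sole to the top
- last_heel (a point): middle of the last's heel block, 42 above its sole, 20 below its top: the place to grip it, across y
- carton: loose white carton with a red lid band, 120 (x) x 50 (y) x 50 mm high, 0.2 kg or so, at the start lying on the green lid (lid top: z = 81 in the compartment's frame). Origin: centre of its underside
- tray: fixed white open tray, 130 (x) x 190 (y) outside, 25 mm high, walls and floor 5 thick, to the left or the right in front of the row. Origin: centre of its underside, on the table
- jar: bystander: loose amber jar, 52 diameter, 75 mm high, standing on the blue lid. Origin: centre of its underside
- stockbox: bystander: loose brown cardboard box 120 (x) x 180 (y) x 60 mm high, on the table, on the side where the tray is not. Origin: centre of its underside
- cone_red: bystander: loose red thread cone, 68 diameter, 120 mm high, on the table beyond the left end of the row. Origin: centre of its underside
- cone_white: bystander: the same in white, beyond the right end of the row
- glue: bystander: loose can with a yellow label, 70 diameter, 110 mm high, left of the row. Origin: centre of its underside
- solestack: bystander: loose black rubber block 130 x 80 x 50 mm high, right of the row. Origin: centre of its underside
- wrench: bystander: loose steel wrench, 160 long, lying across on the table in front of the row. Origin: near its middle, on its underside
Things that resemble listed ones, but are neither listed nor needed, are in the scene too. There is more than one size of the tray; the job needs the larger.

How it is judged:
By the outcome, as a careful person would: the job done as asked, in the order asked, and still so for the second after the job is handed in, with the robot touching nothing.
It also fails if it takes over 72 s, if anything falls off the work surface, if the arm or the gripper's body presses on something with over 40 N, if the wrist force passes 120 N, or if a joint passes its speed limit or range.

## Working session

There is one attempt and no reset: what is moved stays moved. The work goes in short steps, Python scripts to look and compute and a tool call to move; the robot and the scene stay as the last step left them, time stands still between calls to the robot, and variables do not carry over. Pictures are saved under pics/ and viewed, and the job is handed in when it is done.

Besides the shell and the picture viewer there is one more tool, called after "Call:" as name(argument=value, ...), one argument or row to a line, values as JSON. step_arm: Moves the arm, as the interface text tells. Its arguments: {"type":"object","properties":{"increments":{"type":"array","items":{"type":"object","properties":{"claw":{"type":"number"},"linear":{"type":"array","items":{"type":"number"}},"yaw":{"type":"number"}}}}},"required":["increments"]}

```bash
ls; mkdir -p pics; python3 - <<'E'
from cell import env
import cv2
print(env.state())
for n in ["side","top","wrist"]:
    im=env.capture(n); cv2.imwrite(f"pics/{n}0.png",im[:,:,::-1]); c=env.camera_info(n); print(n,c)
E
```

```text
pics
{'clock': 0.0, 'joints': array([-1.41050086,  0.59213365,  0.04825312,  1.6098629 , -0.03329768,
        0.94268135, -0.03372234]), 'joint_vel': array([ 0.00062515, -0.00122811, -0.00068745, -0.00079644, -0.00017224,
        0.00236163,  0.00136654]), 'effort': array([-6.01629054e-04, -5.48702574e+01,  1.54663123e+00, -1.98122263e+01,
        9.41004051e-03,  8.98461964e-03, -3.50399976e-07]), 'tcp_pos': array([0.18182128, 0.70112834, 0.30271387]), 'ee_rot': array([-0.70062099,  0.70222907, -0.08952042,  0.08939048]), 'ft_force': array([ 0.56217361, -0.10756856, -0.34537315]), 'torque': array([-0.00427381, -0.02267518,  0.03451957]), 'grip_width': 0.08534114440955387}
side {'fx': 613.3189694950314, 'fy': 613.3189694950314, 'cx': 320.50937046710015, 'cy': 254.27394639638146, 'R': array([[ 0.98281879, -0.18455932,  0.0022547 ],
       [-0.11917341, -0.64385794, -0.75580729],
       [ 0.14094299,  0.7425529 , -0.65479024]]), 't': array([-0.51453922,  0.16225858,  1.52029782])}
top {'fx': 498.88219934847973, 'fy': 498.88219934847973, 'cx': 315.4910297941826, 'cy': 228.5501753006868, 'R': array([[ 0.00509432, -0.99997492,  0.00492013],
       [-0.98847155, -0.00578013, -0.15129636],
       [ 0.151321  , -0.00409265, -0.9884762 ]]), 't': array([0.04211499, 0.52890342, 1.27733776])}
wrist {'fx': 368.93802075108476, 'fy': 368.93802075108476, 'cx': 323.7667875453848, 'cy': 239.96781151243835, 'R': array([[ 0.25056542,  0.96809659, -0.00244332],
       [ 0.92143736, -0.23771332,  0.30731996],
       [ 0.2969346 , -0.07925512, -0.95160311]]), 't': array([-0.72361584, -0.04081791,  0.38122633])}
```

View pics/side0.png

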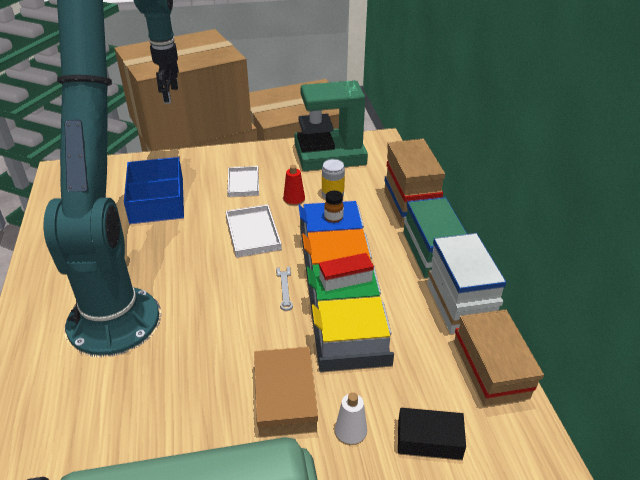

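View pics/top0.png

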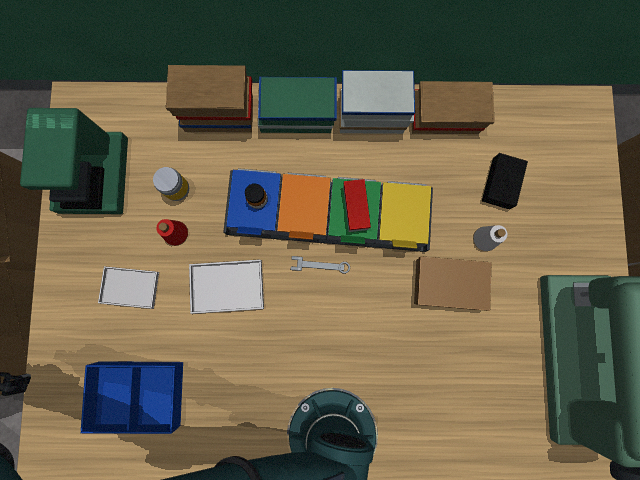

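View pics/wrist0.png

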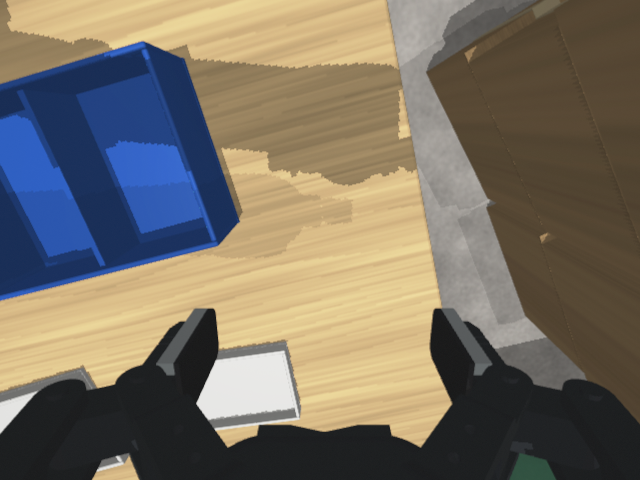

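```bash
cat > h.py <<'E'
import numpy as np, cv2
from cell import env
def ray(cam,px,z):
    px=np.atleast_2d(px).astype(float)
    d=np.c_[(px[:,0]-cam['cx'])/cam['fx'],(px[:,1]-cam['cy'])/cam['fy'],np.ones(len(px))]
    R=np.array(cam['R']);t=np.array(cam['t']); o=-R.T@t; w=d@R
    return (o+w*((z-o[2])/w[:,2])[:,None])[:,:2]
def proj(cam,X):
    X=np.atleast_2d(X)@np.array(cam['R']).T+np.array(cam['t'])
    return np.c_[cam['fx']*X[:,0]/X[:,2]+cam['cx'],cam['fy']*X[:,1]/X[:,2]+cam['cy']]
def tool():
    from scipy.spatial.transform import Rotation as Ro
    s=env.state();q=s['ee_rot'];R=Ro.from_quat([q[1],q[2],q[3],q[0]]).as_matrix();return s['tcp_pos'],R,s
E
python3 - <<'E'
from h import *
rng={'yellow':((22,120,90),(33,255,255)),'orange':((8,150,90),(19,255,255)),'blue':((100,150,50),(125,255,255)),'green':((45,120,40),(80,255,255)),'red':((0,150,70),(6,255,255))}
for n in ['top']:
  im=cv2.imread(f'pics/{n}0.png');hsv=cv2.cvtColor(im,cv2.COLOR_BGR2HSV);c=env.camera_info(n)
  roi=np.zeros(im.shape[:2],np.uint8);roi[160:256,215:440]=255
  for k,(a,b) in rng.items():
    m=cv2.inRange(hsv,a,b)&roi
    mo=m if k in('red','green') else cv2.morphologyEx(m,cv2.MORPH_OPEN,np.ones((31,31) if k!='blue' else (5,5)))
    cs=max(cv2.findContours(mo,0,1)[0],key=cv2.contourArea)
    P=ray(c,cs[:,0],0.141 if k=='red' else .091)
    r=cv2.minAreaRect((P*1000).astype(np.float32)); print(k,cv2.boundingRect(cs),r,cv2.boxPoints(r).round().tolist())
  g=cv2.inRange(hsv,(0,0,185),(180,40,255));roi[:]=0;roi[250:325,180:275]=255;g&=roi
  cs=max(cv2.findContours(g,0,1)[0],key=cv2.contourArea);P=ray(c,cs[:,0],.02);r=cv2.minAreaRect((P*1000).astype(np.float32));print('tray',cv2.boundingRect(cs),r)
  print(tool()[1])
E
```

```text
yellow (381, 185, 49, 58) ((561.8743286132812, -182.94393920898438), (122.69052124023438, 150.3363037109375), 88.3180923461914) [[485.0, -242.0], [635.0, -246.0], [639.0, -124.0], [489.0, -119.0]]
orange (280, 176, 48, 58) ((583.5405883789062, 76.2755126953125), (148.78147888183594, 120.33511352539062), 0.09188050031661987) [[509.0, 136.0], [509.0, 16.0], [658.0, 16.0], [658.0, 137.0]]
blue (227, 170, 53, 65) ((588.4349975585938, 205.5863800048828), (123.8238525390625, 163.6685333251953), 85.4346694946289) [[502.0, 150.0], [665.0, 137.0], [675.0, 261.0], [512.0, 274.0]]
green (328, 178, 53, 66) ((567.5376586914062, -53.18898010253906), (123.28112030029297, 163.61827087402344), 85.45458984375) [[481.0, -108.0], [644.0, -121.0], [654.0, 2.0], [491.0, 15.0]]
red (344, 179, 27, 51) ((575.4964599609375, -55.42014694213867), (121.52072143554688, 51.37246322631836), 6.590425968170166) [[512.0, -37.0], [518.0, -88.0], [639.0, -74.0], [633.0, -23.0]]
tray (194, 262, 69, 50) ((374.54254150390625, 275.83251953125), (120.73734283447266, 177.40737915039062), 4.109384059906006)
[[ 9.67988397e-01 -3.21467676e-04  2.50994743e-01]
 [-2.50994923e-01 -1.69230716e-03  9.67986924e-01]
 [ 1.13583693e-04 -9.99998516e-01 -1.71882045e-03]]
```

```bash
python3 - <<'E'
import cv2
im=cv2.imread('pics/top0.png')[155:330,180:445];cv2.imwrite('pics/topz.png',cv2.resize(im,None,fx=3,fy=3,interpolation=2)[:600,:800])
E
```

```text
(no output)
```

View pics/topz.png

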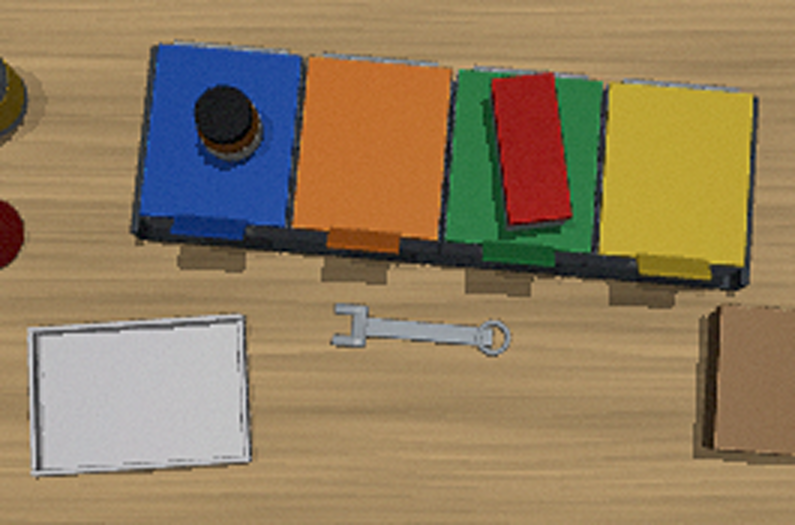

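```bash
python3 - <<'E'
from h import *
c=env.camera_info('top')
f=lambda a:ray(c,np.array(a)/3+np.array([180,155])-.33,.091)*1000
B=f([(158,43),(301,57),(309,57),(451,69),(458,70),(604,80),(611,83),(756,95)]);print(B.round(1))
p=np.polyfit(B[:,1],B[:,0],1);print('yaw',-np.arctan(p[0]))
F=f([(142,214),(285,227),(293,226),(438,240),(444,241),(592,255),(599,254),(743,265)]);print(F.round(1)); q=np.polyfit(F[:,1],F[:,0],1);print(-np.arctan(q[0]))
for i in range(4):print((B[2*i:2*i+2].sum(0)+F[2*i:2*i+2].sum(0))/4)
c=env.camera_info('side');print(proj(c,[[.568,-.054,.091],[.375,.276,.005],[.575,-.055,.141]]))
E
```

```text
[[ 675.2  260.8]
 [ 663.6  137.5]
 [ 663.6  130.6]
 [ 653.8    8.5]
 [ 653.     2.5]
 [ 644.9 -123. ]
 [ 642.3 -128.9]
 [ 632.6 -253.3]]
yaw -0.08075144720788868
[[ 526.1  269.8]
 [ 515.7  148.7]
 [ 516.6  141.9]
 [ 505.3   19.4]
 [ 504.5   14.3]
 [ 493.3 -110.6]
 [ 494.2 -116.5]
 [ 485.6 -237.9]]
-0.08189815868499507
[595.1495484  204.19017861]
[584.84547946  75.10161311]
[573.93697673 -54.20284861]
[ 563.65985588 -184.14597549]
[[342.52719181 279.02379053]
 [252.46413234 232.18697201]
 [346.01266754 263.70541865]]
```

Call:
step_arm(
  increments=[
    {"claw": 85,"linear": [31,0,-51],"yaw": -2.1},
    {"claw": 85,"linear": [31,0,-51],"yaw": -2.1},
    {"claw": 85,"linear": [31,0,-51],"yaw": -2.1},
    {"claw": 85,"linear": [31,0,-51],"yaw": -2.1},
    {"claw": 85,"linear": [31,0,-51],"yaw": -2.1},
    {"claw": 85,"linear": [31,0,-51],"yaw": -2.1},
    {"claw": 85,"linear": [31,0,-51],"yaw": -2.1},
    {"claw": 85,"linear": [31,0,-51],"yaw": -2.1},
    {"claw": 85,"linear": [31,0,-51],"yaw": -2.1},
    {"claw": 85,"linear": [31,0,-51],"yaw": -2.1},
  ],
)

```text
clock: 1.4
tcp_pos: [0.4518, 0.16, 0.3007]
ee_rot: [0.706, -0.705, -0.048, 0.048]
ft_force: [0.8, 0.7, -0.4]
grip_width: 0.085
```

```bash
cat >> h.py <<'E'
def go(tgt,yawdeg,verbose=True):
    "print remaining delta in tool axes (mm) and yaw param to reach target TCP (mm) & tool-x yaw"
    p,R,s=tool(); y=np.degrees(np.arctan2(R[1,0],R[0,0]))
    d=R.T@(np.array(tgt)/1000-p)*1000
    print('t',round(float(s['clock']),2),'tcp',(p*1000).round(1),'yaw',y.round(1),'| d',d.round(1),'dyaw',(y-yawdeg).round(1),'F',s['ft_force'].round(1),'w',round(s['grip_width']*1000,1))
    c,sn=np.cos(np.radians(yawdeg)),np.sin(np.radians(yawdeg))
    w=R@d; print('   after yaw: x',round(w[0]*c+w[1]*sn,1),'z',round(-w[0]*sn+w[1]*c,1))
E
python3 -c "
from h import *
go([575,-55,250],6.6)"
```

```text
t 1.4 tcp [451.8 160.  300.7] yaw 7.8 | d [  92.7   50.4 -229.9] dyaw 1.2 F [ 0.8  0.7 -0.4] w 85.0
   after yaw: x 97.6 z -227.7
```

Call:
step_arm(
  increments=[
    {"claw": 85,"linear": [19,10,-46],"yaw": 1},
    {"claw": 85,"linear": [19,10,-46],"yaw": 0},
    {"claw": 85,"linear": [19,10,-46],"yaw": 0},
    {"claw": 85,"linear": [19,10,-46],"yaw": 0},
    {"claw": 85,"linear": [19,10,-40],"yaw": 0},
    {"claw": 85,"linear": [0,0,0],"yaw": 0},
    {"claw": 85,"linear": [0,0,0],"yaw": 0},
    {"claw": 85,"linear": [0,0,0],"yaw": 0},
    {"claw": 85,"linear": [0,0,0],"yaw": 0},
    {"claw": 85,"linear": [0,0,0],"yaw": 0},
  ],
)

```text
clock: 2.65
tcp_pos: [0.5777, -0.0595, 0.2493]
ee_rot: [0.707, -0.705, -0.042, 0.04]
ft_force: [-0.0, 0.8, 0.5]
grip_width: 0.0849
```

```bash
python3 -c "
from h import *
go([575,-55,170],6.6)
im=env.capture('wrist');cv2.imwrite('pics/w1.png',im[:,:,::-1]);c=env.camera_info('wrist')
hsv=cv2.cvtColor(im,cv2.COLOR_RGB2HSV);m=cv2.inRange(hsv,(0,150,60),(6,255,255))
cs=max(cv2.findContours(m,0,1)[0],key=cv2.contourArea);P=ray(c,cs[:,0],.141)
print(cv2.boundingRect(cs),cv2.minAreaRect((P*1000).astype(np.float32)))"
```

```text
t 2.65 tcp [577.7 -59.5 249.3] yaw 6.6 | d [-2.4 79.3  4.6] dyaw 0.0 F [-0.   0.8  0.5] w 84.9
   after yaw: x -2.2 z 4.8
(279, 153, 109, 219) ((574.5248413085938, -55.33959197998047), (122.7845458984375, 51.88727569580078), 6.81962251663208)
```

View pics/w1.png

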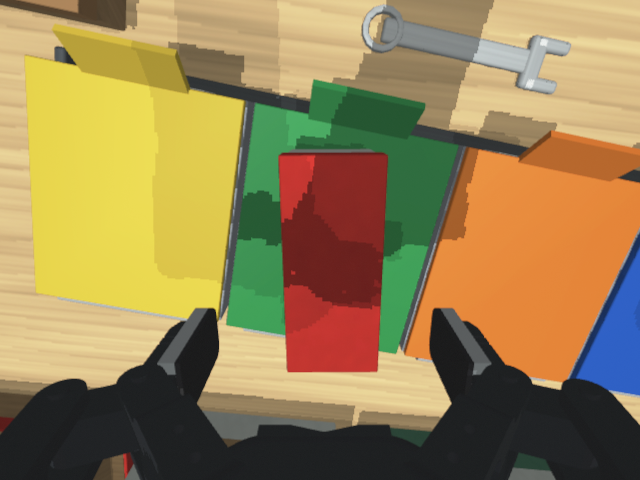

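Call:
step_arm(
  increments=[
    {"claw": 85,"linear": [-2,12,4],"yaw": 0},
    {"claw": 85,"linear": [0,17,0],"yaw": 0},
    {"claw": 85,"linear": [0,17,0],"yaw": 0},
    {"claw": 85,"linear": [0,17,0],"yaw": 0},
    {"claw": 85,"linear": [0,14,0],"yaw": 0},
    {"claw": 85,"linear": [0,0,0],"yaw": 0},
    {"claw": 30,"linear": [0,0,0],"yaw": 0},
    {"claw": 30,"linear": [0,0,0],"yaw": 0},
    {"claw": 30,"linear": [0,0,0],"yaw": 0},
    {"claw": 30,"linear": [0,0,0],"yaw": 0},
  ],
)

```text
clock: 3.95
tcp_pos: [0.5748, -0.0549, 0.1662]
ee_rot: [0.707, -0.705, -0.041, 0.041]
ft_force: [0.6, -0.1, -2.9]
grip_width: 0.0494
```

```bash
python3 -c "
from h import *
go([575,-55,170],6.6)
c=env.camera_info('wrist');print(-np.array(c['R']).T@c['t'])"
```

```text
t 3.95 tcp [574.8 -54.9 166.2] yaw 6.6 | d [ 0.2 -3.8 -0.1] dyaw 0.0 F [ 0.6 -0.1 -2.9] w 49.4
   after yaw: x 0.2 z -0.1
[ 0.49653016 -0.0642291   0.23667037]
```

Call:
step_arm(
  increments=[
    {"claw": 30,"linear": [0,-20,0],"yaw": 0},
    {"claw": 30,"linear": [0,-25,0],"yaw": 0},
    {"claw": 30,"linear": [0,-15,-15],"yaw": 0},
    {"claw": 30,"linear": [-2,0,-28],"yaw": 2.8},
    {"claw": 30,"linear": [-2,0,-28],"yaw": 2.8},
    {"claw": 30,"linear": [-2,0,-28],"yaw": 2.8},
    {"claw": 30,"linear": [-2,0,-28],"yaw": 2.8},
    {"claw": 30,"linear": [0,0,0],"yaw": 0},
    {"claw": 30,"linear": [0,0,0],"yaw": 0},
    {"claw": 30,"linear": [0,0,0],"yaw": 0},
  ],
)

```text
clock: 5.2
tcp_pos: [0.5706, -0.1913, 0.2268]
ee_rot: [0.707, -0.706, 0.032, -0.03]
ft_force: [-0.4, 0.2, -3.4]
grip_width: 0.0496
```

```bash
python3 -c "
from h import *
go([567,-184,166.2],-4.65)
im=env.capture('wrist');cv2.imwrite('pics/w2.png',im[:,:,::-1])"
```

```text
t 5.2 tcp [ 570.6 -191.3  226.8] yaw -5.0 | d [-4.1 60.6  6.9] dyaw -0.4 F [-0.4  0.2 -3.4] w 49.6
   after yaw: x -4.2 z 6.9
```

View pics/w2.png

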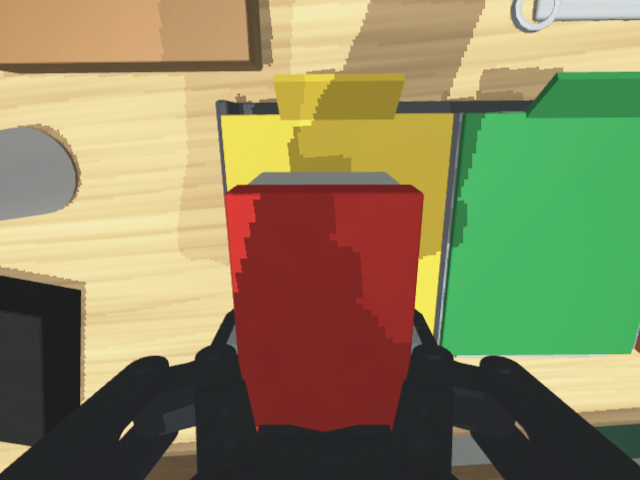

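Call:
step_arm(
  increments=[
    {"claw": 30,"linear": [-4,15,7],"yaw": 0},
    {"claw": 30,"linear": [0,17,0],"yaw": 0},
    {"claw": 30,"linear": [0,14,0],"yaw": 0},
    {"claw": 30,"linear": [0,8,0],"yaw": 0},
    {"claw": 30,"linear": [0,4,0],"yaw": 0},
    {"claw": 30,"linear": [0,0,0],"yaw": 0},
    {"claw": 30,"linear": [0,0,0],"yaw": 0},
    {"claw": 30,"linear": [0,0,0],"yaw": 0},
    {"claw": 30,"linear": [0,0,0],"yaw": 0},
    {"claw": 30,"linear": [0,0,0],"yaw": 0},
  ],
)

```text
clock: 6.5
tcp_pos: [0.5676, -0.1809, 0.1659]
ee_rot: [0.707, -0.706, 0.031, -0.028]
ft_force: [0.1, 0.6, -0.9]
grip_width: 0.0494
```

```bash
python3 -c "
from h import *
go([567,-184,166.2],-4.65)"
```

```text
t 6.5 tcp [ 567.6 -180.9  165.9] yaw -4.8 | d [-0.3 -0.3 -3.1] dyaw -0.1 F [ 0.1  0.6 -0.9] w 49.4
   after yaw: x -0.3 z -3.1
```

Call:
step_arm(
  increments=[
    {"claw": 75,"linear": [0,0,0],"yaw": 0},
    {"claw": 75,"linear": [0,0,0],"yaw": 0},
    {"claw": 75,"linear": [0,0,0],"yaw": 0},
    {"claw": 75,"linear": [0,-20,0],"yaw": 0},
    {"claw": 75,"linear": [0,-30,0],"yaw": 0},
    {"claw": 75,"linear": [0,-35,0],"yaw": 0},
    {"claw": 30,"linear": [-28,0,34],"yaw": 0},
    {"claw": 0,"linear": [-28,0,34],"yaw": 0},
    {"claw": 0,"linear": [-28,0,34],"yaw": 0},
    {"claw": 0,"linear": [-28,0,25],"yaw": 0},
  ],
)

```text
clock: 7.75
tcp_pos: [0.4687, -0.0449, 0.2557]
ee_rot: [0.707, -0.706, 0.029, -0.034]
ft_force: [-0.0, 0.3, -0.3]
grip_width: 0.0014
```

```bash
cat >> h.py <<'E'
G=np.array([574.,-54.]);YAW=-4.65;_c,_s=np.cos(np.radians(YAW)),np.sin(np.radians(YAW))
def gf(fx,fy,z): # green frame (mm) -> world TCP target, z world
    return [G[0]+_c*fx-_s*fy,G[1]+_s*fx+_c*fy,z]
def inframe():
    p,R,s=tool();d=p[:2]*1000-G;return (np.array([_c*d[0]+_s*d[1],-_s*d[0]+_c*d[1],p[2]*1000])).round(1)
E
python3 -c "
from h import *
go(gf(-125,0,170),YAW);print(inframe())
for n in('side','top'):
  im=env.capture(n);cv2.imwrite(f'pics/{n}3.png',im[:,:,::-1])"
```

```text
t 7.75 tcp [468.7 -44.9 255.7] yaw -5.1 | d [-19.8  85.5  -0.8] dyaw -0.4 F [-0.   0.3 -0.3] w 1.4
   after yaw: x -19.3 z -0.6
[-105.7    0.6  255.7]
```

View pics/side3.png

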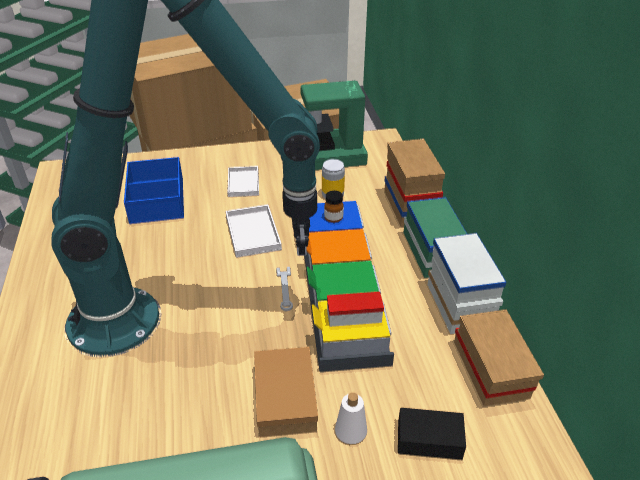

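Call:
step_arm(
  increments=[
    {"claw": 0,"linear": [-20,0,-1],"yaw": -0.4},
    {"claw": 0,"linear": [0,25,0],"yaw": 0},
    {"claw": 0,"linear": [0,30,0],"yaw": 0},
    {"claw": 0,"linear": [0,25,0],"yaw": 0},
    {"claw": 0,"linear": [0,12,0],"yaw": 0},
    {"claw": 0,"linear": [0,0,0],"yaw": 0},
    {"claw": 0,"linear": [8,0,0],"yaw": 0},
    {"claw": 0,"linear": [8,0,0],"yaw": 0},
    {"claw": 0,"linear": [4,0,0],"yaw": 0},
    {"claw": 0,"linear": [0,0,0],"yaw": 0},
  ],
)

```text
clock: 9.1
tcp_pos: [0.471, -0.0465, 0.1648]
ee_rot: [0.707, -0.706, 0.025, -0.031]
ft_force: [-0.4, 0.5, -0.8]
grip_width: -0.0001
```

```bash
python3 -c "
from h import *
go(gf(-94,0,188),YAW);print(inframe())
im=env.capture('wrist');cv2.imwrite('pics/w4.png',im[:,:,::-1])"
```

```text
t 9.1 tcp [471.  -46.5 164.8] yaw -4.6 | d [  9.5 -23.2   0.9] dyaw 0.1 F [-0.4  0.5 -0.8] w -0.1
   after yaw: x 9.3 z 0.9
[-103.3   -0.9  164.8]
```

View pics/w4.png

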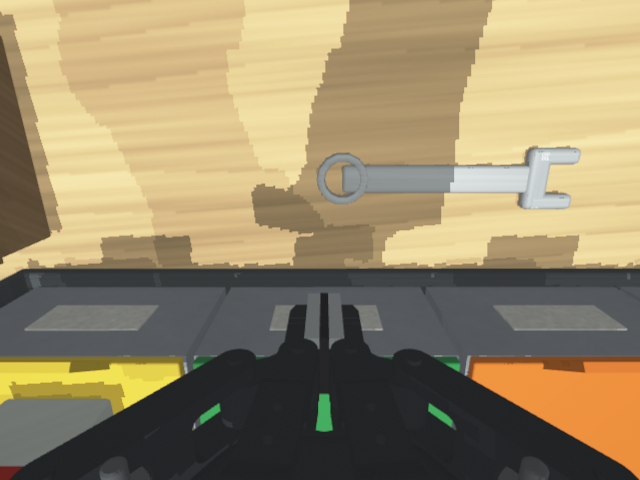

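Call:
step_arm(
  increments=[
    {"claw": 0,"linear": [5,0,0],"yaw": 0},
    {"claw": 0,"linear": [6,5,0],"yaw": 0},
    {"claw": 0,"linear": [6,-6,0],"yaw": 0},
    {"claw": 0,"linear": [6,-10,0],"yaw": 0},
    {"claw": 0,"linear": [6,-12,0],"yaw": 0},
    {"claw": 0,"linear": [7,-12,0],"yaw": 0},
    {"claw": 0,"linear": [0,0,0],"yaw": 0},
    {"claw": 0,"linear": [0,0,0],"yaw": 0},
    {"claw": 0,"linear": [0,0,0],"yaw": 0},
    {"claw": 0,"linear": [0,0,0],"yaw": 0},
  ],
)

```text
clock: 10.4
tcp_pos: [0.4842, -0.0477, 0.1959]
ee_rot: [0.708, -0.705, 0.044, -0.011]
ft_force: [-3.3, -0.5, 1.3]
grip_width: -0.0001
```

```bash
python3 -c "
from h import *
go(gf(-57,0,242),YAW);print(inframe())
for n in('wrist','side'):
  im=env.capture(n);
  if n=='side': im=cv2.resize(im[180:390,220:420],None,fx=2.8,fy=2.8)
  cv2.imwrite('pics/%s5.png'%n,im[:,:,::-1])"
```

```text
t 10.4 tcp [484.2 -47.7 195.9] yaw -4.5 | d [ 30.8 -47.6   1.1] dyaw 0.1 F [-3.3 -0.5  1.3] w -0.1
   after yaw: x 33.0 z 1.0
[-90.   -1.  195.9]
```

View pics/wrist5.png

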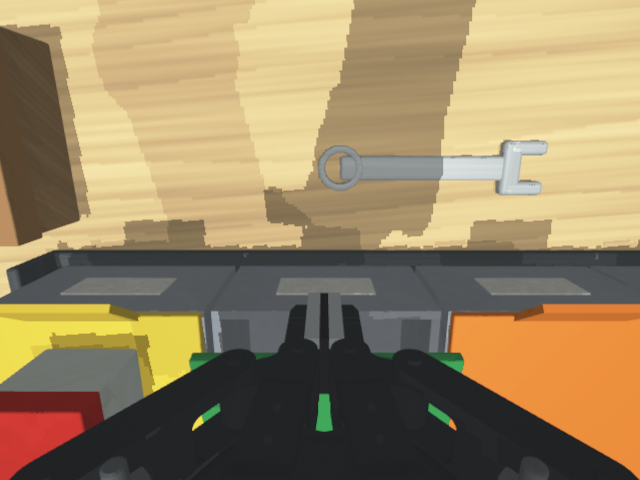

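View pics/side5.png

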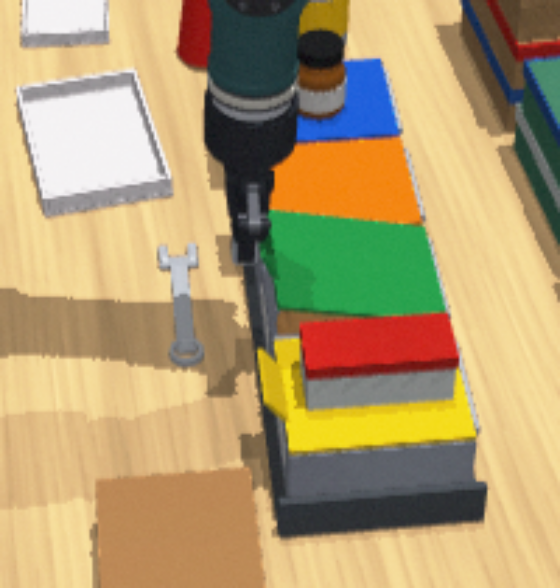

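```bash
python3 -c "
from h import *
p,R,s=tool();print(R.round(3),s['effort'].round(1))
tip=p+R[:,1]*.073;print(tip)"
```

```text
[[ 0.996 -0.047  0.079]
 [-0.079  0.006  0.997]
 [-0.047 -0.999  0.002]] [ -0.  -39.5   1.9 -12.1  -0.   -0.5   0. ]
[ 0.48073268 -0.04728917  0.12295393]
```

Call:
step_arm(
  increments=[
    {"claw": 0,"linear": [12,-18,0],"yaw": 0},
    {"claw": 0,"linear": [20,-22,0],"yaw": 0},
    {"claw": 0,"linear": [20,-10,0],"yaw": 0},
    {"claw": 0,"linear": [23,-8,0],"yaw": 0},
    {"claw": 0,"linear": [25,-8,0],"yaw": 0},
    {"claw": 0,"linear": [-5,0,0],"yaw": 0},
    {"claw": 0,"linear": [-5,0,0],"yaw": 0},
    {"claw": 0,"linear": [0,0,0],"yaw": 0},
    {"claw": 0,"linear": [0,0,0],"yaw": 0},
    {"claw": 0,"linear": [0,0,0],"yaw": 0},
  ],
)

```text
clock: 11.75
tcp_pos: [0.5171, -0.0505, 0.2493]
ee_rot: [0.708, -0.697, 0.103, 0.046]
ft_force: [0.7, -0.0, -0.5]
grip_width: 0.0003
```

```bash
python3 -c "
from h import *
go(gf(38,0,268),YAW);print(inframe());print(tool()[1].round(3)[:,1])
for n in('side',):
  im=env.capture(n);
  if n=='side': im=cv2.resize(im[180:390,220:420],None,fx=2.8,fy=2.8)
  cv2.imwrite('pics/%s6.png'%n,im[:,:,::-1])"
```

```text
t 11.75 tcp [517.1 -50.5 249.3] yaw -4.5 | d [ 88.9 -38.2   1.3] dyaw 0.1 F [ 0.7 -0.  -0.5] w 0.3
   after yaw: x 95.0 z 1.2
[-57.   -1.2 249.3]
[-0.209  0.024 -0.978]
```

View pics/side6.png

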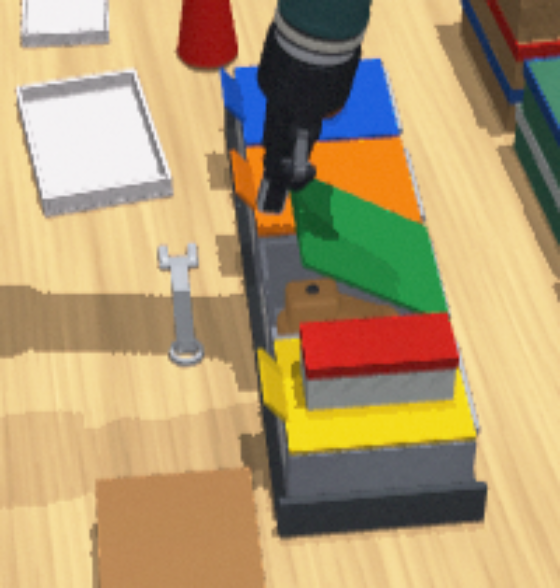

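Call:
step_arm(
  increments=[
    {"claw": 0,"linear": [36,-18,0],"yaw": 0},
    {"claw": 0,"linear": [38,-20,0],"yaw": 0},
    {"claw": 0,"linear": [38,-22,0],"yaw": 0},
    {"claw": 0,"linear": [20,-10,0],"yaw": 0},
    {"claw": 0,"linear": [-15,0,0],"yaw": 0},
    {"claw": 0,"linear": [-15,0,0],"yaw": 0},
    {"claw": 0,"linear": [0,0,0],"yaw": 0},
    {"claw": 0,"linear": [0,0,0],"yaw": 0},
    {"claw": 0,"linear": [0,0,0],"yaw": 0},
    {"claw": 0,"linear": [0,0,0],"yaw": 0},
  ],
)

```text
clock: 13.05
tcp_pos: [0.5773, -0.0566, 0.3028]
ee_rot: [0.705, -0.682, 0.163, 0.106]
ft_force: [0.3, 0.1, -0.5]
grip_width: -0.0003
```

```bash
python3 -c "
from h import *
go(gf(38,0,268),YAW);print(inframe());print(tool()[1].round(3)[:,1])
for n in('side','top'):
  im=env.capture(n);
  im=cv2.resize(im[160:390,220:440],None,fx=2.5,fy=2.5)
  cv2.imwrite('pics/%s7.png'%n,im[:,:,::-1])"
```

```text
t 13.05 tcp [577.3 -56.6 302.8] yaw -4.6 | d [45.  19.4  2. ] dyaw 0.1 F [ 0.3  0.1 -0.5] w -0.3
   after yaw: x 34.5 z 2.3
[  3.5  -2.3 302.8]
[-0.372  0.047 -0.927]
```

View pics/side7.png

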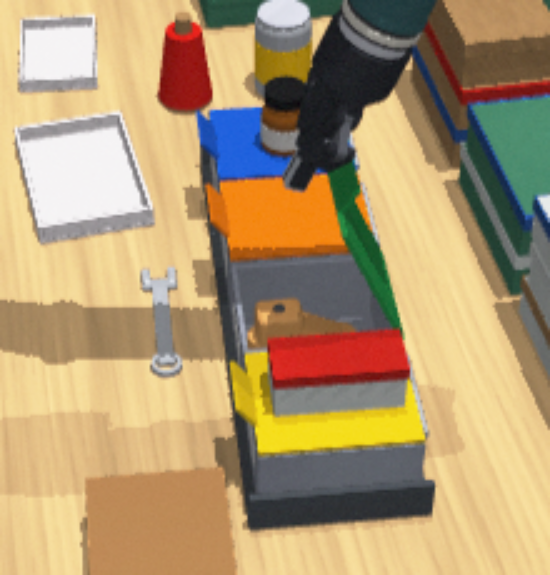

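View pics/top7.png

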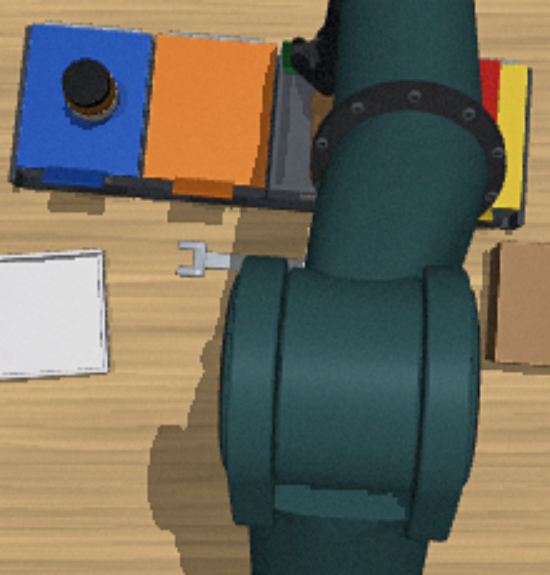

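```bash
python3 -c "
from h import *
im=env.capture('wrist');cv2.imwrite('pics/w8.png',im[:,:,::-1]);c=env.camera_info('wrist')
p,R,s=tool();print((p+R[:,1]*.073).round(4))
print(proj(c,[gf(a,b,h) and [gf(a,b,h)[0]/1e3,gf(a,b,h)[1]/1e3,h/1e3] for a,b,h in [(-75,63,85),(-75,-63,85),(75,63,85),(75,-63,85)]]))"
```

```text
[ 0.5502 -0.0532  0.2352]
[[396.22605224 228.84377721]
 [248.31639331 229.31086893]
 [399.62537818 409.73451724]
 [246.49497084 411.34608693]]
```

View pics/w8.png

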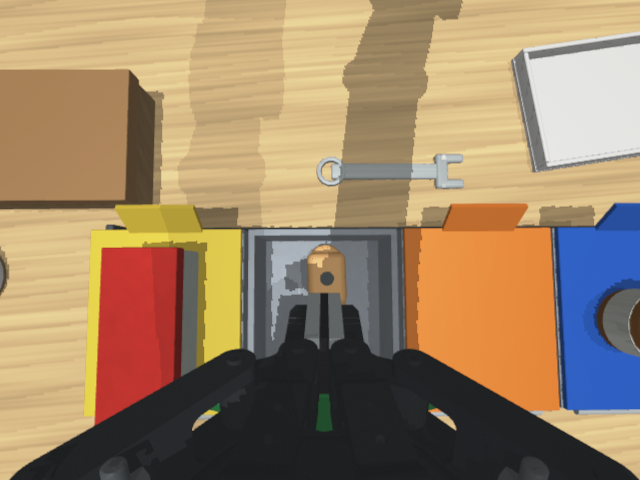

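```bash
python3 -c "
from h import *
c=env.camera_info('side')
for th in (1.1,1.2,1.3,1.4,1.5):
  P=[]
  for y in (-62,62):
    P.append(gf(75-150*np.cos(th),y,85+150*np.sin(th)))
  for y in (-30,30): P.append(gf(75-167*np.cos(th)+30*np.sin(th),y,85+167*np.sin(th)+30*np.cos(th)))
  print(th,((proj(c,np.array(P)/1000)-[220,160])*2.5).round(0).tolist())
print(((proj(c,np.array([gf(75,-62,85),gf(75,62,85)])/1000)-[220,160])*2.5).round())
s=env.state();print(s['joints'].round(2))
im=cv2.imread('pics/side7.png');cv2.imwrite('pics/side7z.png',cv2.resize(im[120:350,280:480],None,fx=2.6,fy=2.6,interpolation=2))
"
```

```text
1.1 [[333.0, 239.0], [315.0, 155.0], [350.0, 191.0], [340.0, 150.0]]
1.2 [[349.0, 233.0], [329.0, 149.0], [369.0, 186.0], [358.0, 145.0]]
1.3 [[365.0, 228.0], [344.0, 144.0], [387.0, 183.0], [376.0, 142.0]]
1.4 [[381.0, 224.0], [359.0, 140.0], [406.0, 181.0], [394.0, 140.0]]
1.5 [[398.0, 222.0], [375.0, 138.0], [424.0, 180.0], [412.0, 140.0]]
[[399. 340.]
 [377. 254.]]
[-0.08  0.54  0.16  1.76 -0.11  1.23  1.62]
```

View pics/side7z.png

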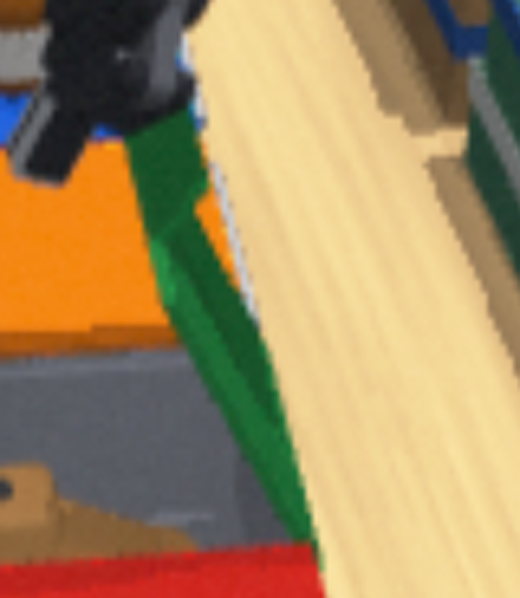

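```bash
cat >> h.py <<'E'
def tipgo(tip):
    p,R,s=tool(); t=p+R[:,1]*.073; d=R.T@(np.array(tip)/1000-t)*1000
    print('t',round(float(s['clock']),2),'tip',(t*1000).round(1),'tilt',np.degrees(np.arctan2(-R[0,1],-R[2,1])).round(1),'side',np.degrees(R[1,1]).round(1),'yaw',np.degrees(np.arctan2(R[1,0],R[0,0])).round(1),'d',d.round(1),'F',s['ft_force'].round(1))
E
python3 -c "
from h import *
tipgo([345,313,235]);print(tool()[1].round(3))"
```

```text
t 13.2 tip [550.2 -53.2 235.2] tilt 21.9 side 2.7 yaw -4.6 d [-216.7   93.5  347.1] F [-0.   0.5 -0.6]
[[ 0.924 -0.372  0.086]
 [-0.074  0.047  0.996]
 [-0.374 -0.927  0.015]]
```

Call:
step_arm(
  increments=[
    {"claw": 0,"linear": [-27,12,43],"yaw": 0},
    {"claw": 0,"linear": [-27,12,43],"yaw": 0},
    {"claw": 0,"linear": [-27,12,43],"yaw": 0},
    {"claw": 0,"linear": [-27,12,43],"yaw": 0},
    {"claw": 0,"linear": [-27,12,43],"yaw": 0},
    {"claw": 0,"linear": [-27,12,43],"yaw": 0},
    {"claw": 0,"linear": [-27,12,43],"yaw": 0},
    {"claw": 0,"linear": [-27,12,43],"yaw": 0},
    {"claw": 0,"linear": [0,0,0],"yaw": 0},
    {"claw": 0,"linear": [0,0,0],"yaw": 0},
  ],
)

```text
clock: 14.45
tcp_pos: [0.37, 0.3174, 0.2989]
ee_rot: [0.705, -0.683, 0.162, 0.102]
ft_force: [-0.0, -1.0, -0.2]
grip_width: -0.0003
```

```bash
python3 -c "
from h import *
tipgo([335,313,20])
im=env.capture('wrist');cv2.imwrite('pics/w9.png',im[:,:,::-1])
im=env.capture('top');cv2.imwrite('pics/top9.png',im[:,:,::-1])
c=env.camera_info('wrist');a=np.radians(4.1);
print(proj(c,[[.3745+x*np.cos(a)-y*np.sin(a),.276+x*np.sin(a)+y*np.cos(a),.025] for x in(-.065,.065) for y in (-.095,.095)]).round())"
```

```text
t 14.45 tip [343.4 320.9 231. ] tilt 21.4 side 2.7 yaw -4.8 d [ 70.3 198.9 -12. ] F [-0.  -1.  -0.2]
[[173. 270.]
 [362. 240.]
 [192. 403.]
 [384. 370.]]
```

View pics/w9.png

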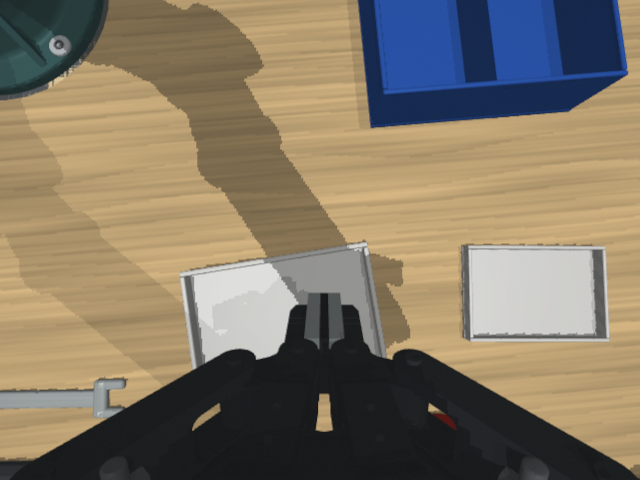

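View pics/top9.png

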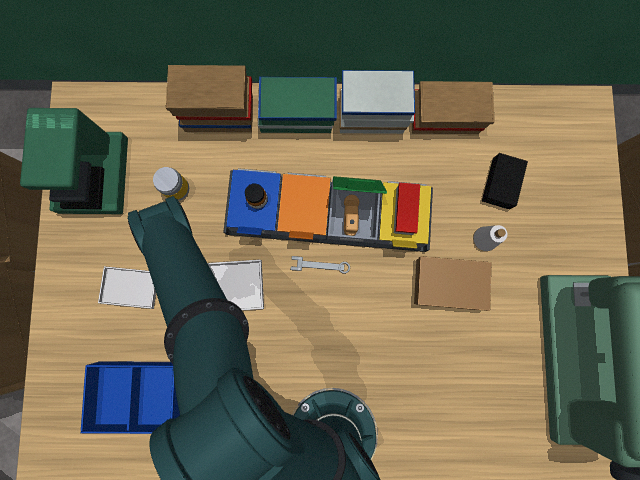

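Call:
step_arm(
  increments=[
    {"claw": 0,"linear": [14,40,-3],"yaw": 0},
    {"claw": 0,"linear": [14,40,-3],"yaw": 0},
    {"claw": 0,"linear": [14,40,-3],"yaw": 0},
    {"claw": 0,"linear": [14,40,-2],"yaw": 0},
    {"claw": 0,"linear": [12,30,0],"yaw": 0},
    {"claw": 0,"linear": [0,0,0],"yaw": 0},
    {"claw": 0,"linear": [0,0,0],"yaw": 0},
    {"claw": 0,"linear": [0,0,0],"yaw": 0},
    {"claw": 0,"linear": [0,0,0],"yaw": 0},
    {"claw": 0,"linear": [0,0,0],"yaw": 0},
  ],
)

```text
clock: 15.8
tcp_pos: [0.3757, 0.3039, 0.0962]
ee_rot: [0.709, -0.68, 0.164, 0.089]
ft_force: [-0.8, -0.4, 0.1]
grip_width: 0.0003
```

```bash
python3 -c "
from h import *
tipgo([325,313,16])
im=cv2.imread('pics/top9.png')[160:260,320:440];cv2.imwrite('pics/top9z.png',cv2.resize(im,None,fx=6,fy=6,interpolation=2))
im=env.capture('wrist');cv2.imwrite('pics/w10.png',im[:,:,::-1])
"
```

```text
t 15.8 tip [350.2 308.1  27.9] tilt 20.5 side 3.3 yaw -5.9 d [-19.7  20.2   1.8] F [-0.8 -0.4  0.1]
```

View pics/w10.png

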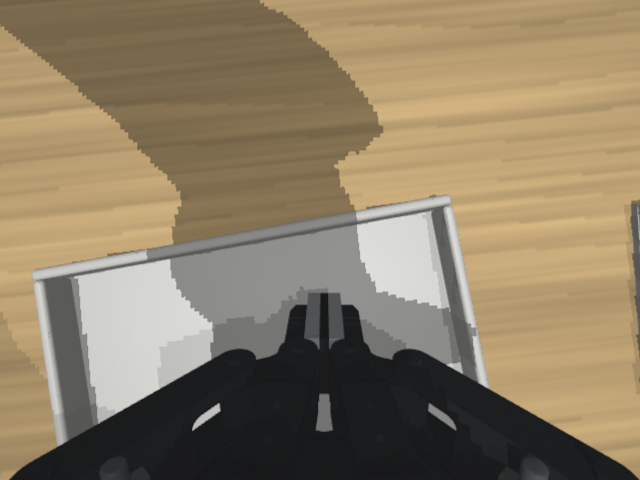

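View pics/top9z.png

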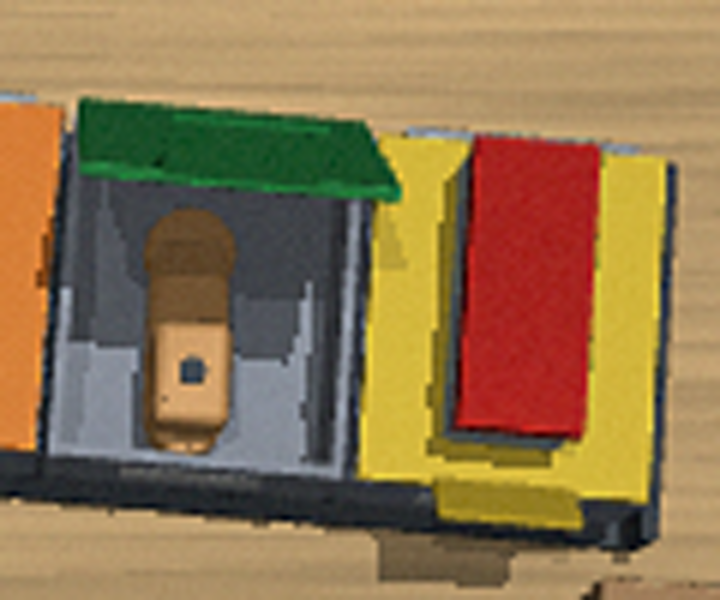

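Call:
step_arm(
  increments=[
    {"claw": 0,"linear": [-8,16,0],"yaw": 0},
    {"claw": 0,"linear": [-12,4,0],"yaw": 0},
    {"claw": 0,"linear": [-12,4,0],"yaw": 0},
    {"claw": 0,"linear": [-6,2,0],"yaw": 0},
    {"claw": 0,"linear": [-4,1,0],"yaw": 0},
    {"claw": 0,"linear": [-4,1,0],"yaw": 0},
    {"claw": 0,"linear": [-4,1,0],"yaw": 0},
    {"claw": 0,"linear": [-4,1,0],"yaw": 0},
    {"claw": 0,"linear": [-4,1,0],"yaw": 0},
    {"claw": 0,"linear": [-4,1,0],"yaw": 0},
  ],
)

```text
clock: 17.1
tcp_pos: [0.3426, 0.3098, 0.0885]
ee_rot: [0.72, -0.677, 0.14, 0.051]
ft_force: [6.5, -3.3, -0.8]
grip_width: 0.0005
```

```bash
python3 -c "
from h import *
tipgo([325,313,16])
"
```

```text
t 17.1 tip [323.3 315.4  18.3] tilt 15.3 side 4.4 yaw -6.9 d [ 2.5  1.6 -2.2] F [ 6.5 -3.3 -0.8]
```

Call:
step_arm(
  increments=[
    {"claw": 0,"linear": [-9,2,0],"yaw": 0},
    {"claw": 0,"linear": [-9,2,0],"yaw": 0},
    {"claw": 0,"linear": [-9,2,0],"yaw": 0},
    {"claw": 0,"linear": [-9,1,0],"yaw": 0},
    {"claw": 0,"linear": [-9,1,0],"yaw": 0},
    {"claw": 0,"linear": [-9,0,0],"yaw": 0},
    {"claw": 0,"linear": [-9,0,0],"yaw": 0},
    {"claw": 0,"linear": [-9,0,0],"yaw": 0},
    {"claw": 0,"linear": [-9,0,0],"yaw": 0},
    {"claw": 0,"linear": [-9,0,0],"yaw": 0},
  ],
)

```text
clock: 18.35
tcp_pos: [0.2918, 0.3193, 0.1029]
ee_rot: [0.731, -0.672, 0.118, 0.008]
ft_force: [-0.1, 0.8, 0.5]
grip_width: -0.0002
```

```bash
python3 -c "
from h import *
tipgo([325,313,16]);print(tool()[1].round(3))
"
```

```text
t 18.35 tip [279.4 326.4  31.3] tilt 9.9 side 5.6 yaw -8.6 d [49.1  5.9 -6.8] F [-0.1  0.8  0.5]
[[ 0.972 -0.171  0.162]
 [-0.147  0.097  0.984]
 [-0.184 -0.98   0.069]]
```

Call:
step_arm(
  increments=[
    {"claw": 0,"linear": [-10,-56,4],"yaw": -1.3},
    {"claw": 0,"linear": [-10,-56,4],"yaw": -1.3},
    {"claw": 0,"linear": [-10,-56,4],"yaw": -1.3},
    {"claw": 0,"linear": [37,-10,-42],"yaw": 0},
    {"claw": 0,"linear": [37,-10,-42],"yaw": 0},
    {"claw": 0,"linear": [37,-10,-42],"yaw": 0},
    {"claw": 0,"linear": [37,-10,-42],"yaw": 0},
    {"claw": 0,"linear": [37,-10,-42],"yaw": 0},
    {"claw": 0,"linear": [30,-8,-38],"yaw": 0},
    {"claw": 0,"linear": [0,0,0],"yaw": 0},
  ],
)

```text
clock: 19.6
tcp_pos: [0.4909, 0.0503, 0.274]
ee_rot: [0.733, -0.673, 0.09, 0.041]
ft_force: [-0.1, 1.5, 0.2]
grip_width: 0.0002
```

```bash
python3 -c "
from h import *
tipgo([325,313,16]);print(tool()[1].round(3)); go(gf(-20,0,275),YAW);print(inframe())
c=env.camera_info('top')
f=lambda a,z:ray(c,np.array(a)/6+np.array([320,160])-.4,z)*1000
H=f([(157,320),(233,320),(227,425),(157,425),(193,370)],.077);print(H.round(1))
T=f([(190,210),(147,250),(235,250)],.03);print(T.round(1))
"
```

```text
t 19.6 tip [477.7  57.  202.5] tilt 10.5 side 5.3 yaw -3.5 d [-130.3  233.8  228. ] F [-0.1  1.5  0.2]
[[ 0.981 -0.181  0.076]
 [-0.06   0.092  0.994]
 [-0.187 -0.979  0.079]]
t 19.6 tcp [490.9  50.3 274. ] yaw -3.5 | d [ 67.9 -21.9 -97.1] dyaw 1.1 F [-0.1  1.5  0.2] w 0.2
   after yaw: x 71.3 z -97.2
[-91.3  97.2 274. ]
[[564.2 -32.7]
 [564.4 -65.4]
 [518.8 -62.5]
 [518.6 -32.5]
 [542.5 -48.1]]
[[623.2 -50.8]
 [604.8 -31.5]
 [605.  -70.9]]
```

Call:
step_arm(
  increments=[
    {"claw": 0,"linear": [34,-11,-49],"yaw": 0.5},
    {"claw": 0,"linear": [34,-11,-49],"yaw": 0.5},
    {"claw": 0,"linear": [0,0,0],"yaw": 0},
    {"claw": 0,"linear": [45,-9,0],"yaw": 0},
    {"claw": 0,"linear": [48,-11,0],"yaw": 0},
    {"claw": 0,"linear": [-20,4,0],"yaw": 0},
    {"claw": 0,"linear": [-30,0,0],"yaw": 0},
    {"claw": 0,"linear": [-30,0,0],"yaw": 0},
    {"claw": 0,"linear": [0,0,0],"yaw": 0},
    {"claw": 0,"linear": [0,0,0],"yaw": 0},
  ],
)

```text
clock: 20.85
tcp_pos: [0.5587, -0.0347, 0.2823]
ee_rot: [0.737, -0.667, 0.097, 0.053]
ft_force: [-0.1, -0.7, -0.6]
grip_width: 0.0001
```

```bash
python3 -c "
from h import *
tipgo([325,313,16]);print(tool()[1].round(3)); go(gf(-20,0,275),YAW);print(inframe())
for n in('side',):
  im=env.capture(n);
  im=cv2.resize(im[160:390,220:440],None,fx=2.5,fy=2.5)
  cv2.imwrite('pics/%s11.png'%n,im[:,:,::-1])"
```

```text
t 20.85 tip [543.6 -27.1 211.3] tilt 12.0 side 5.9 yaw -3.1 d [-189.3  270.5  304.2] F [-0.1 -0.7 -0.6]
[[ 0.976 -0.207  0.073]
 [-0.052  0.104  0.993]
 [-0.213 -0.973  0.09 ]]
t 20.85 tcp [558.7 -34.7 282.3] yaw -3.1 | d [ -2.1   6.2 -18.6] dyaw 1.6 F [-0.1 -0.7 -0.6] w 0.1
   after yaw: x -3.2 z -18.0
[-16.8  18.  282.3]
```

View pics/side11.png

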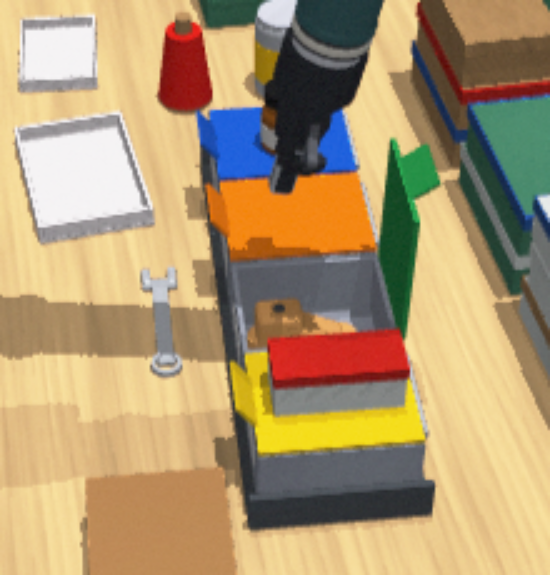

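```bash
python3 -c "
from h import *
tipgo(gf(-5,41,120));tipgo(gf(-5,41,71))"
```

```text
t 20.9 tip [543.5 -27.1 211.2] tilt 12.1 side 6.0 yaw -3.0 d [46.9 84.2  8.1] F [0.7 0.3 0.1]
t 20.9 tip [543.5 -27.1 211.2] tilt 12.1 side 6.0 yaw -3.0 d [ 57.4 131.8   3.6] F [0.7 0.3 0.1]
```

Call:
step_arm(
  increments=[
    {"claw": 0,"linear": [16,28,3],"yaw": 0.5},
    {"claw": 0,"linear": [16,28,2],"yaw": 0.5},
    {"claw": 0,"linear": [15,28,2],"yaw": 0.5},
    {"claw": 0,"linear": [4,20,-2],"yaw": 0},
    {"claw": 0,"linear": [4,20,-2],"yaw": 0},
    {"claw": 0,"linear": [0,0,0],"yaw": 0},
    {"claw": 0,"linear": [0,0,0],"yaw": 0},
    {"claw": 0,"linear": [0,0,0],"yaw": 0},
    {"claw": 0,"linear": [0,0,0],"yaw": 0},
    {"claw": 0,"linear": [0,0,0],"yaw": 0},
  ],
)

```text
clock: 22.15
tcp_pos: [0.5947, -0.0192, 0.1472]
ee_rot: [0.736, -0.668, 0.103, 0.041]
ft_force: [0.4, -0.8, -0.4]
grip_width: -0.0
```

```bash
python3 -c "
from h import *
tipgo(gf(-5,41,71));tipgo(gf(-5,45,71))
im=env.capture('wrist');cv2.imwrite('pics/w12.png',im[:,:,::-1])"
```

```text
t 22.15 tip [580.2 -11.6  76.1] tilt 11.5 side 6.0 yaw -4.5 d [-6.6  6.4 -2.3] F [ 0.4 -0.8 -0.4]
t 22.15 tip [580.2 -11.6  76.1] tilt 11.5 side 6.0 yaw -4.5 d [-6.5  6.7  1.7] F [ 0.4 -0.8 -0.4]
```

View pics/w12.png

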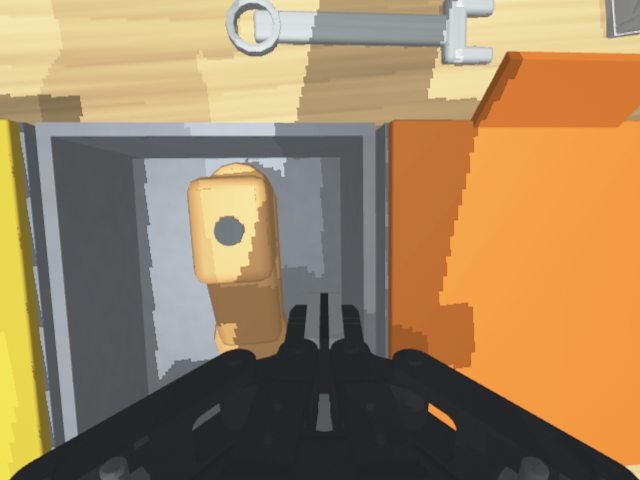

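Call:
step_arm(
  increments=[
    {"claw": 0,"linear": [0,4,5],"yaw": 0},
    {"claw": 0,"linear": [0,2,5],"yaw": 0},
    {"claw": 0,"linear": [0,1,6],"yaw": 0},
    {"claw": 0,"linear": [0,1,6],"yaw": 0},
    {"claw": 0,"linear": [0,1,6],"yaw": 0},
    {"claw": 0,"linear": [0,1,6],"yaw": 0},
    {"claw": 0,"linear": [0,1,6],"yaw": 0},
    {"claw": 0,"linear": [0,0,6],"yaw": 0},
    {"claw": 0,"linear": [0,0,6],"yaw": 0},
    {"claw": 0,"linear": [0,0,0],"yaw": 0},
  ],
)

```text
clock: 23.45
tcp_pos: [0.5943, -0.013, 0.1445]
ee_rot: [0.715, -0.69, 0.109, 0.031]
ft_force: [0.1, 0.0, -0.2]
grip_width: 0.0001
```

```bash
python3 -c "
from h import *
tipgo(gf(-5,41,71));print(inframe())"
```

```text
t 23.45 tip [580.   -9.6  73. ] tilt 11.3 side 2.7 yaw -6.2 d [-6.8  3.3 -4. ] F [ 0.1  0.  -0.2]
[ 16.9  42.5 144.5]
```

Call:
step_arm(
  increments=[
    {"claw": 0,"linear": [0,0,7],"yaw": 0},
    {"claw": 0,"linear": [0,0,7],"yaw": 0},
    {"claw": 0,"linear": [0,0,7],"yaw": 0},
    {"claw": 0,"linear": [0,0,7],"yaw": 0},
    {"claw": 0,"linear": [0,0,7],"yaw": 0},
    {"claw": 0,"linear": [0,0,0],"yaw": 0},
    {"claw": 0,"linear": [0,-20,-5],"yaw": 0},
    {"claw": 0,"linear": [0,-25,-5],"yaw": 0},
    {"claw": 55,"linear": [0,-10,0],"yaw": 0},
    {"claw": 55,"linear": [0,0,0],"yaw": 0},
  ],
)

```text
clock: 24.7
tcp_pos: [0.6038, -0.0143, 0.1989]
ee_rot: [-0.701, 0.703, -0.114, -0.03]
ft_force: [-0.4, 0.9, -0.5]
grip_width: 0.0356
```

```bash
python3 -c "
from h import *
tipgo(gf(-5,41,71));print(inframe());print(tool()[1].round(3))
im=env.capture('wrist');cv2.imwrite('pics/w13.png',im[:,:,::-1])"
```

```text
t 24.7 tip [589.1 -13.7 127.4] tilt 11.6 side 0.5 yaw -6.9 d [-5.  58.6 -0.2] F [-0.4  0.9 -0.5]
[ 26.5  42.  198.9]
[[ 0.972 -0.202  0.118]
 [-0.118  0.009  0.993]
 [-0.201 -0.979 -0.015]]
```

View pics/w13.png

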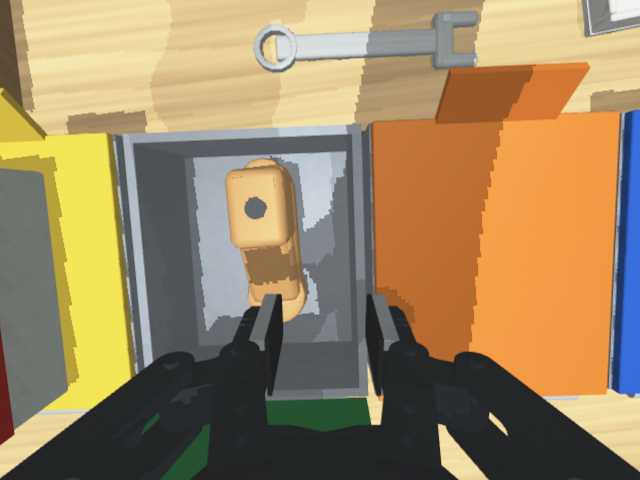

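```bash
python3 -c "
from h import *
c=env.camera_info('wrist')
P=ray(c,[(226,170),(285,166),(291,243),(234,249),(255,208)],.077)*1000;print(P.round(1),P[:4].mean(0))
e1=P[0]-P[3];e2=P[1]-P[2];print([np.degrees(np.arctan2(-e[1],-e[0])).round(1) for e in(e1,e2)], np.linalg.norm(e1),np.linalg.norm(P[0]-P[1]))
p,R,s=tool();g=p+R[:,1]*.054
for h in ([541,-48.5,105],[541,-48.5,58]):print((R.T@(np.array(h)/1000-g)*1000).round(1))
"
```

```text
[[518.1 -60.8]
 [519.8 -28. ]
 [562.6 -30.2]
 [562.3 -62.7]
 [540.7 -47.7]] [540.67504344 -45.43149388]
[np.float64(-2.5), np.float64(-2.8)] 44.241787537682704 32.828278572362514
[-37.7  49.8 -39.9]
[-28.2  95.8 -39.2]
```

Call:
step_arm(
  increments=[
    {"claw": 55,"linear": [-10,12,-12],"yaw": -1.1},
    {"claw": 55,"linear": [-10,12,-12],"yaw": -1.1},
    {"claw": 55,"linear": [-10,12,-10],"yaw": -1.1},
    {"claw": 55,"linear": [-8,10,-2],"yaw": -1.1},
    {"claw": 55,"linear": [0,0,0],"yaw": 0},
    {"claw": 55,"linear": [0,0,0],"yaw": 0},
    {"claw": 55,"linear": [0,0,0],"yaw": 0},
    {"claw": 55,"linear": [0,0,0],"yaw": 0},
    {"claw": 55,"linear": [0,0,0],"yaw": 0},
    {"claw": 55,"linear": [0,0,0],"yaw": 0},
  ],
)

```text
clock: 26.0
tcp_pos: [0.547, -0.0465, 0.1557]
ee_rot: [0.705, -0.701, 0.087, 0.063]
ft_force: [-0.1, 0.0, 0.2]
grip_width: 0.0552
```

```bash
python3 -c "
from h import *
tipgo(gf(-5,41,71))
im=env.capture('wrist');cv2.imwrite('pics/w14.png',im[:,:,::-1])
p,R,s=tool();g=p+R[:,1]*.054
for h in ([541,-47,58],):print((R.T@(np.array(h)/1000-g)*1000).round(1),s['grip_width'])
"
```

```text
t 26.0 tip [531.6 -45.9  84.3] tilt 12.2 side 0.5 yaw -2.0 d [41.5  4.8 34.5] F [-0.1  0.   0.2]
[14.7 42.7 -0.8] 0.0548914061027203
```

View pics/w14.png

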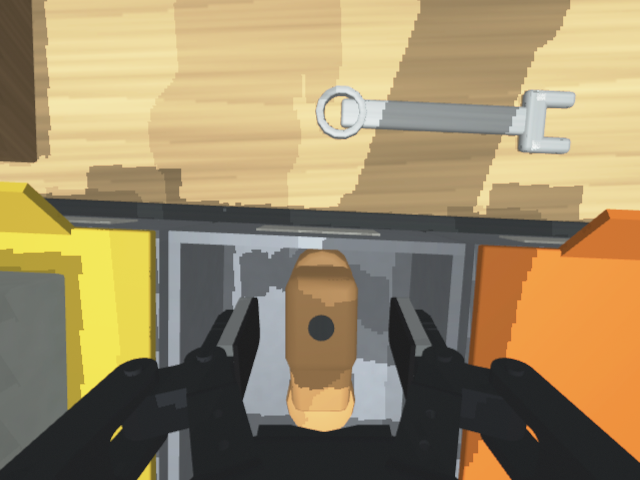

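Call:
step_arm(
  increments=[
    {"claw": 55,"linear": [5,14,0],"yaw": 0.5},
    {"claw": 55,"linear": [5,15,0],"yaw": 0},
    {"claw": 55,"linear": [4,12,0],"yaw": 0},
    {"claw": 55,"linear": [0,0,0],"yaw": 0},
    {"claw": 15,"linear": [0,0,0],"yaw": 0},
    {"claw": 15,"linear": [0,0,0],"yaw": 0},
    {"claw": 15,"linear": [0,0,0],"yaw": 0},
    {"claw": 15,"linear": [0,0,0],"yaw": 0},
    {"claw": 15,"linear": [0,0,0],"yaw": 0},
    {"claw": 15,"linear": [0,0,0],"yaw": 0},
  ],
)

```text
clock: 27.3
tcp_pos: [0.5538, -0.0471, 0.1094]
ee_rot: [0.705, -0.7, 0.092, 0.06]
ft_force: [-2.0, -0.1, 5.7]
grip_width: 0.0335
```

```bash
python3 -c "
from h import *
tipgo(gf(-5,41,71))
p,R,s=tool();g=p+R[:,1]*.054;print(g,s['tcp_pos'],R.round(3))
for h in ([541,-47,58],):print((R.T@(np.array(h)/1000-g)*1000).round(1),s['grip_width'])
print((R.T@np.array([0,0,120])).round(1))
"
```

```text
t 27.3 tip [538.2 -46.3  38.1] tilt 12.3 side 0.7 yaw -2.6 d [ 24.8 -39.   35.1] F [-2.  -0.1  5.7]
[ 0.5422651  -0.04652239  0.0566672 ] [ 0.55375956 -0.04714035  0.10942605] [[ 0.976 -0.213  0.045]
 [-0.044  0.011  0.999]
 [-0.213 -0.977  0.002]]
[-1.5 -1.  -0.5] 0.03351894202289408
[ -25.6 -117.2    0.2]
```

Call:
step_arm(
  increments=[
    {"claw": 55,"linear": [0,0,0],"yaw": 0},
    {"claw": 55,"linear": [0,0,0],"yaw": 0},
    {"claw": 55,"linear": [0,0,0],"yaw": 0},
    {"claw": 55,"linear": [-6,-20,0],"yaw": 0},
    {"claw": 55,"linear": [-6,-28,0],"yaw": 0},
    {"claw": 30,"linear": [-4,-15,8],"yaw": 0.5},
    {"claw": 0,"linear": [0,0,15],"yaw": 0.5},
    {"claw": 0,"linear": [0,0,13],"yaw": 0.5},
    {"claw": 0,"linear": [0,0,0],"yaw": 0.5},
    {"claw": 0,"linear": [0,0,0],"yaw": 0},
  ],
)

```text
clock: 28.55
tcp_pos: [0.5518, -0.0076, 0.1751]
ee_rot: [0.703, -0.701, 0.106, 0.049]
ft_force: [-0.4, -0.4, -0.4]
grip_width: -0.0003
```

```bash
python3 -c "
from h import *
tipgo(gf(-50,41,70))
"
```

```text
t 28.55 tip [535.8  -6.8 103.9] tilt 12.6 side 0.6 yaw -4.6 d [-0.6 34.9 -2.7] F [-0.4 -0.4 -0.4]
```

Call:
step_arm(
  increments=[
    {"claw": 0,"linear": [0,18,-1],"yaw": 0},
    {"claw": 0,"linear": [0,18,-1],"yaw": 0},
    {"claw": 0,"linear": [-7,2,0],"yaw": 0},
    {"claw": 0,"linear": [-7,2,0],"yaw": 0},
    {"claw": 0,"linear": [-7,2,0],"yaw": 0},
    {"claw": 0,"linear": [-7,2,0],"yaw": 0},
    {"claw": 0,"linear": [-7,1,0],"yaw": 0},
    {"claw": 0,"linear": [-7,1,0],"yaw": 0},
    {"claw": 0,"linear": [-7,1,0],"yaw": 0},
    {"claw": 0,"linear": [0,0,0],"yaw": 0},
  ],
)

```text
clock: 29.8
tcp_pos: [0.5278, -0.0095, 0.1439]
ee_rot: [-0.704, 0.706, -0.075, -0.016]
ft_force: [-0.8, 0.6, -0.5]
grip_width: 0.0001
```

```bash
python3 -c "
from h import *
tipgo(gf(-50,41,70));print(inframe())
"
```

```text
t 29.8 tip [518.4  -9.4  71.5] tilt 7.4 side 0.1 yaw -4.9 d [9.1 0.3 1.1] F [-0.8  0.6 -0.5]
[-49.7  40.7 143.9]
```

Call:
step_arm(
  increments=[
    {"claw": 0,"linear": [-8,1,0],"yaw": 0},
    {"claw": 0,"linear": [-8,1,0],"yaw": 0},
    {"claw": 0,"linear": [-8,1,0],"yaw": 0},
    {"claw": 0,"linear": [-8,1,0],"yaw": 0},
    {"claw": 0,"linear": [-8,0,0],"yaw": 0},
    {"claw": 0,"linear": [-8,0,0],"yaw": 0},
    {"claw": 0,"linear": [-8,0,0],"yaw": 0},
    {"claw": 0,"linear": [0,0,0],"yaw": 0},
    {"claw": 0,"linear": [0,0,0],"yaw": 0},
    {"claw": 0,"linear": [0,0,0],"yaw": 0},
  ],
)

```text
clock: 31.05
tcp_pos: [0.5186, -0.0081, 0.1528]
ee_rot: [-0.702, 0.711, -0.033, 0.029]
ft_force: [2.5, 0.0, -2.2]
grip_width: 0.0001
```

```bash
python3 -c "
from h import *
tipgo(gf(-50,41,70));print(inframe())
p,R,s=tool();g=p+R[:,1]*.054
for h in ([541.5,-46.5,110],[541.5,-46.5,58],):print((R.T@(np.array(h)/1000-g)*1000).round(1))
"
```

```text
t 31.05 tip [518.2  -9.1  79.8] tilt 0.3 side -0.7 yaw -5.0 d [9.3 9.7 0.9] F [ 2.5  0.  -2.2]
[-58.9  41.2 152.8]
[ 26.3 -10.9 -35.7]
[ 26.6  41.1 -35. ]
```

Call:
step_arm(
  increments=[
    {"claw": 0,"linear": [5,-28,0],"yaw": -0.8},
    {"claw": 0,"linear": [8,0,-12],"yaw": -0.8},
    {"claw": 55,"linear": [8,0,-12],"yaw": -0.8},
    {"claw": 55,"linear": [7,0,-12],"yaw": 0},
    {"claw": 55,"linear": [0,15,0],"yaw": 0},
    {"claw": 55,"linear": [0,0,0],"yaw": 0},
    {"claw": 55,"linear": [0,0,0],"yaw": 0},
    {"claw": 55,"linear": [0,0,0],"yaw": 0},
    {"claw": 55,"linear": [0,0,0],"yaw": 0},
    {"claw": 55,"linear": [0,0,0],"yaw": 0},
  ],
)

```text
clock: 32.3
tcp_pos: [0.539, -0.0476, 0.1616]
ee_rot: [-0.703, 0.711, -0.023, 0.008]
ft_force: [-0.3, 0.3, -0.6]
grip_width: 0.055
```

```bash
python3 -c "
from h import *
tipgo(gf(-50,41,70));print(inframe())
im=env.capture('wrist');cv2.imwrite('pics/w15.png',im[:,:,::-1])
p,R,s=tool();g=p+R[:,1]*.054
for h in ([541.5,-46.5,58],):print((R.T@(np.array(h)/1000-g)*1000).round(1))
c=env.camera_info('wrist')
"
```

```text
t 32.3 tip [537.4 -48.5  88.6] tilt 1.3 side -0.7 yaw -2.5 d [-11.2  18.3  39.1] F [-0.3  0.3 -0.6]
[-35.4   3.5 161.6]
[ 4.7 49.5  2.5]
```

View pics/w15.png

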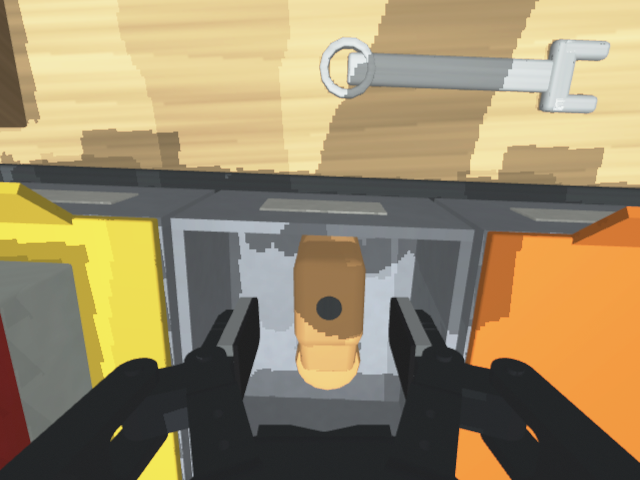

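Call:
step_arm(
  increments=[
    {"claw": 55,"linear": [3,14,2],"yaw": 0},
    {"claw": 55,"linear": [2,18,0],"yaw": 0},
    {"claw": 55,"linear": [0,16,0],"yaw": 0},
    {"claw": 55,"linear": [0,0,0],"yaw": 0},
    {"claw": 15,"linear": [0,0,0],"yaw": 0},
    {"claw": 15,"linear": [0,0,0],"yaw": 0},
    {"claw": 15,"linear": [0,0,0],"yaw": 0},
    {"claw": 15,"linear": [0,0,0],"yaw": 0},
    {"claw": 15,"linear": [0,-12,0],"yaw": 0},
    {"claw": 15,"linear": [0,-25,0],"yaw": 0},
  ],
)

```text
clock: 33.6
tcp_pos: [0.5425, -0.0456, 0.1446]
ee_rot: [-0.703, 0.711, -0.026, 0.005]
ft_force: [-0.2, -0.1, -3.5]
grip_width: 0.0335
```

```bash
python3 -c "
from h import *
tipgo(gf(-50,41,70));go(gf(0,0,230),YAW)
c={};im=cv2.imread('pics/w9.png')
"
```

```text
t 33.6 tip [540.3 -46.4  71.6] tilt 1.7 side -0.6 yaw -2.5 d [-14.4   1.6  36.7] F [-0.2 -0.1 -3.5]
t 33.6 tcp [542.5 -45.6 144.6] yaw -2.5 | d [ 29.4 -86.3  -7.9] dyaw 2.1 F [-0.2 -0.1 -3.5] w 33.5
   after yaw: x 32.1 z -5.8
```

Call:
step_arm(
  increments=[
    {"claw": 15,"linear": [0,-43,0],"yaw": 0},
    {"claw": 15,"linear": [0,-46,0],"yaw": 0},
    {"claw": 15,"linear": [-50,-5,0],"yaw": 10},
    {"claw": 15,"linear": [-43,0,11],"yaw": 10},
    {"claw": 15,"linear": [-43,0,25],"yaw": 10},
    {"claw": 15,"linear": [-40,0,34],"yaw": 10},
    {"claw": 15,"linear": [-41,0,30],"yaw": 10},
    {"claw": 15,"linear": [-46,0,22],"yaw": 10},
    {"claw": 15,"linear": [-48,0,16],"yaw": 10},
    {"claw": 15,"linear": [-40,0,7],"yaw": 10},
  ],
)

```text
clock: 34.85
tcp_pos: [0.3773, 0.2622, 0.2456]
ee_rot: [-0.508, 0.527, -0.487, 0.476]
ft_force: [1.1, 0.6, -3.5]
grip_width: 0.0336
```

```bash
python3 -c "
from h import *
c=env.camera_info('top')
f=lambda a,z:ray(c,np.array(a)/3+np.array([180,155])-.33,z)*1000
P=f([(28,328),(243,316),(252,461),(36,474)],.025);print(P.round(1),P.mean(0),[np.linalg.norm(P[i]-P[i-1]).round(1) for i in range(4)])
Ri=f([(41,334),(239,322),(245,458),(42,468)],.005);print(Ri.round(1),Ri.mean(0))
go([372.5,302,150],-86);print(tool()[1].round(3))
im=env.capture('wrist');cv2.imwrite('pics/w16.png',im[:,:,::-1])
"
```

```text
[[434.4 378.3]
 [446.  189.5]
 [319.8 178.9]
 [307.7 365.9]] [376.97699081 278.16429302] [np.float64(127.2), np.float64(189.2), np.float64(126.6), np.float64(187.4)]
[[430.7 371.5]
 [442.4 195.1]
 [322.3 187.1]
 [312.7 365.6]] [376.98269822 279.82356578]
t 34.85 tcp [377.3 262.2 245.6] yaw -85.8 | d [-40.6  95.4   1. ] dyaw 0.2 F [ 1.1  0.6 -3.5] w 33.6
   after yaw: x -40.0 z -2.0
[[ 0.073 -0.03   0.997]
 [-0.997 -0.009  0.072]
 [ 0.006 -1.    -0.03 ]]
```

View pics/w16.png

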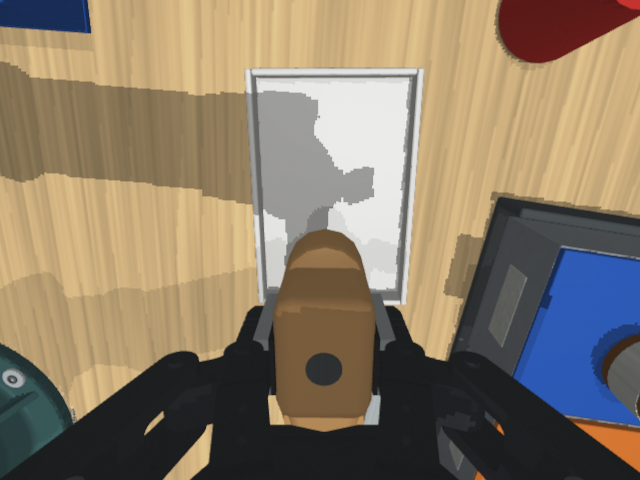

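Call:
step_arm(
  increments=[
    {"claw": 15,"linear": [-15,15,0],"yaw": 0},
    {"claw": 15,"linear": [-15,28,0],"yaw": 0},
    {"claw": 15,"linear": [-13,30,0],"yaw": 0},
    {"claw": 15,"linear": [0,28,0],"yaw": 0},
    {"claw": 15,"linear": [0,18,0],"yaw": 0},
    {"claw": 15,"linear": [0,6,0],"yaw": 0},
    {"claw": 15,"linear": [0,0,0],"yaw": 0},
    {"claw": 15,"linear": [0,0,0],"yaw": 0},
    {"claw": 15,"linear": [0,0,0],"yaw": 0},
    {"claw": 15,"linear": [0,0,0],"yaw": 0},
  ],
)

```text
clock: 36.15
tcp_pos: [0.368, 0.3157, 0.1187]
ee_rot: [-0.514, 0.529, -0.484, 0.471]
ft_force: [-0.1, -0.1, -2.8]
grip_width: 0.0332
```

```bash
python3 -c "
from h import *
go([375,305,102],-86);print(tool()[1].round(3))
im=env.capture('wrist');cv2.imwrite('pics/w17.png',im[:,:,::-1])
im=env.capture('side');cv2.imwrite('pics/side17.png',cv2.resize(im[130:300,150:350],None,fx=3,fy=3)[:,:,::-1])
"
```

```text
t 36.15 tcp [368.  315.7 118.7] yaw -85.0 | d [11.3 16.5  6.5] dyaw 1.0 F [-0.1 -0.1 -2.8] w 33.2
   after yaw: x 11.1 z 6.2
[[ 0.088 -0.028  0.996]
 [-0.996 -0.002  0.088]
 [-0.    -1.    -0.029]]
```

View pics/side17.png

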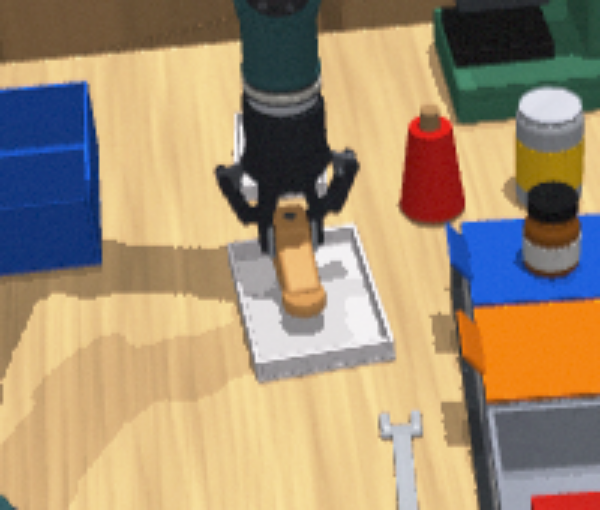

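Call:
step_arm(
  increments=[
    {"claw": 15,"linear": [6,3,4],"yaw": 0.5},
    {"claw": 15,"linear": [5,4,3],"yaw": 0.5},
    {"claw": 15,"linear": [0,4,0],"yaw": 0},
    {"claw": 15,"linear": [0,2,0],"yaw": 0},
    {"claw": 15,"linear": [0,2,0],"yaw": 0},
    {"claw": 15,"linear": [0,0,0],"yaw": 0},
    {"claw": 15,"linear": [0,0,0],"yaw": 0},
    {"claw": 15,"linear": [0,0,0],"yaw": 0},
    {"claw": 15,"linear": [0,0,0],"yaw": 0},
    {"claw": 15,"linear": [0,0,0],"yaw": 0},
  ],
)

```text
clock: 37.5
tcp_pos: [0.376, 0.3046, 0.1023]
ee_rot: [-0.51, 0.525, -0.489, 0.475]
ft_force: [-0.6, -0.5, -2.5]
grip_width: 0.0335
```

```bash
python3 -c "
from h import *
go([375,305,102],-86)
"
```

```text
t 37.5 tcp [376.  304.6 102.3] yaw -86.0 | d [-0.5  0.3 -1. ] dyaw -0.0 F [-0.6 -0.5 -2.5] w 33.5
   after yaw: x -0.5 z -1.0
```

Still hanging (Fz −2.5); feel down in small steps.

Call:
step_arm(
  increments=[
    {"claw": 15,"linear": [0,2,0],"yaw": 0},
    {"claw": 15,"linear": [0,2,0],"yaw": 0},
    {"claw": 15,"linear": [0,1,0],"yaw": 0},
    {"claw": 15,"linear": [0,0,0],"yaw": 0},
    {"claw": 15,"linear": [0,0,0],"yaw": 0},
    {"claw": 15,"linear": [0,0,0],"yaw": 0},
    {"claw": 15,"linear": [0,0,0],"yaw": 0},
    {"claw": 15,"linear": [0,0,0],"yaw": 0},
    {"claw": 15,"linear": [0,0,0],"yaw": 0},
    {"claw": 15,"linear": [0,0,0],"yaw": 0},
  ],
)

```text
clock: 38.75
tcp_pos: [0.3763, 0.3043, 0.0996]
ee_rot: [-0.51, 0.523, -0.49, 0.475]
ft_force: [-0.1, -0.1, 0.5]
grip_width: 0.0334
```

```bash
python3 -c "
from h import *
go([375,305,102],-86)
im=env.capture('side');cv2.imwrite('pics/side18.png',cv2.resize(im[130:300,150:350],None,fx=4,fy=4,interpolation=2)[100:600,:600,::-1])
"
```

```text
t 38.75 tcp [376.3 304.3  99.6] yaw -86.1 | d [-0.8 -2.4 -1.3] dyaw -0.1 F [-0.1 -0.1  0.5] w 33.4
   after yaw: x -0.8 z -1.2
```

View pics/side18.png

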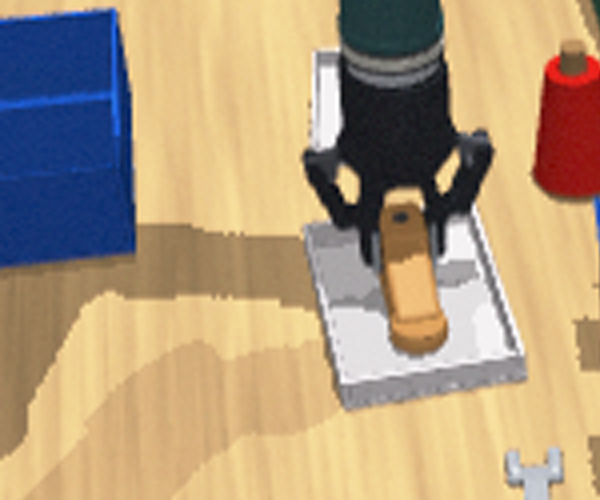

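Call:
step_arm(
  increments=[
    {"claw": 60,"linear": [0,0,0],"yaw": 0},
    {"claw": 60,"linear": [0,0,0],"yaw": 0},
    {"claw": 60,"linear": [0,0,0],"yaw": 0},
    {"claw": 60,"linear": [0,-25,0],"yaw": 0},
    {"claw": 60,"linear": [0,-50,0],"yaw": 0},
    {"claw": 0,"linear": [0,-58,0],"yaw": 0},
    {"claw": 0,"linear": [0,-58,0],"yaw": -10},
    {"claw": 0,"linear": [0,-50,0],"yaw": -10},
    {"claw": 0,"linear": [0,0,0],"yaw": -10},
    {"claw": 0,"linear": [0,0,0],"yaw": -10},
  ],
)

```text
clock: 40.05
tcp_pos: [0.384, 0.3044, 0.348]
ee_rot: [-0.65, 0.657, -0.279, 0.26]
ft_force: [-0.8, -0.4, 0.2]
grip_width: 0.0001
```

```bash
python3 -c "
from h import *
go(gf(145,0,345),YAW);print(tool()[1].round(3))
im=env.capture('top');cv2.imwrite('pics/top19.png',im[:,:,::-1])
im=env.capture('side');cv2.imwrite('pics/side19.png',im[:,:,::-1])
"
```

```text
t 40.05 tcp [384.  304.4 348. ] yaw -44.9 | d [498.2  -7.1 -26.6] dyaw -40.2 F [-0.8 -0.4  0.2] w 0.1
   after yaw: x 363.5 z -341.8
[[ 0.709 -0.029  0.705]
 [-0.705  0.001  0.709]
 [-0.021 -1.    -0.02 ]]
```

View pics/side19.png

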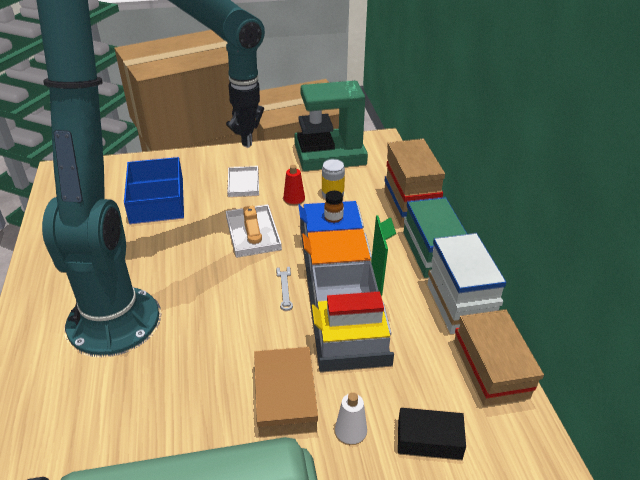

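Call:
step_arm(
  increments=[
    {"claw": 0,"linear": [55,-1,-3],"yaw": -10},
    {"claw": 0,"linear": [54,-1,-12],"yaw": -10},
    {"claw": 0,"linear": [51,-1,-21],"yaw": -10},
    {"claw": 0,"linear": [46,-1,-30],"yaw": -10},
    {"claw": 0,"linear": [40,-1,-38],"yaw": 0},
    {"claw": 0,"linear": [40,-1,-38],"yaw": 0},
    {"claw": 0,"linear": [40,-1,-38],"yaw": 0},
    {"claw": 0,"linear": [40,-1,-38],"yaw": 0},
    {"claw": 0,"linear": [38,-1,-36],"yaw": 0},
    {"claw": 0,"linear": [0,0,0],"yaw": 0},
  ],
)

```text
clock: 41.4
tcp_pos: [0.721, -0.0706, 0.3372]
ee_rot: [-0.704, 0.708, -0.048, 0.019]
ft_force: [-0.8, 0.1, -0.3]
grip_width: -0.0001
```

```bash
python3 -c "
from h import *
go(gf(145,0,300),YAW);print(inframe());print(tool()[1].round(3)[:,1])
c=env.camera_info('side')
im=cv2.imread('pics/side19.png');cv2.imwrite('pics/side19z.png',cv2.resize(im[200:320,290:420],None,fx=5,fy=5,interpolation=2))
for th in (1.5,1.6,1.7,1.75):
  P=[gf(75-150*np.cos(th),-62,85+150*np.sin(th)),gf(75-167*np.cos(th)+30*np.sin(th),-30,85+167*np.sin(th)+30*np.cos(th))]
  print(th,((proj(c,np.array(P)/1000)-[290,200])*5).round(0).tolist())
"
```

```text
t 41.4 tcp [721.  -70.6 337.2] yaw -5.5 | d [-1.4 37.2  4.9] dyaw -0.8 F [-0.8  0.1 -0.3] w -0.1
   after yaw: x -2.9 z 4.7
[147.9  -4.7 337.2]
[-0.042 -0.004 -0.999]
1.5 [[446.0, 243.0], [499.0, 161.0]]
1.6 [[479.0, 240.0], [535.0, 163.0]]
1.7 [[512.0, 240.0], [570.0, 168.0]]
1.75 [[528.0, 241.0], [587.0, 172.0]]
```

View pics/side19z.png

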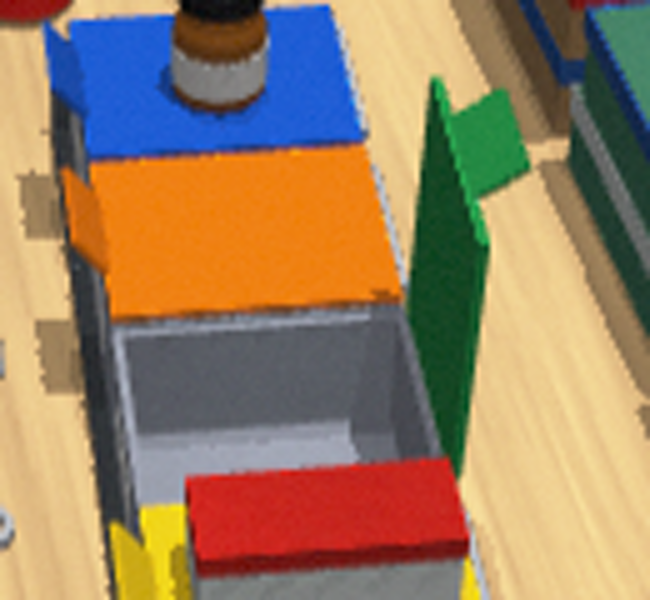

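Call:
step_arm(
  increments=[
    {"claw": 0,"linear": [-1,22,3],"yaw": -0.8},
    {"claw": 0,"linear": [0,24,2],"yaw": 0},
    {"claw": 0,"linear": [-20,0,0],"yaw": 0},
    {"claw": 0,"linear": [-36,0,0],"yaw": 0},
    {"claw": 0,"linear": [-36,0,0],"yaw": 0},
    {"claw": 0,"linear": [-34,8,0],"yaw": 0},
    {"claw": 0,"linear": [-34,14,0],"yaw": 0},
    {"claw": 0,"linear": [0,0,0],"yaw": 0},
    {"claw": 0,"linear": [0,0,0],"yaw": 0},
    {"claw": 0,"linear": [0,0,0],"yaw": 0},
  ],
)

```text
clock: 42.65
tcp_pos: [0.5507, -0.0421, 0.2689]
ee_rot: [-0.705, 0.707, -0.052, 0.017]
ft_force: [0.1, 0.3, -0.0]
grip_width: 0.0002
```

```bash
python3 -c "
from h import *
tipgo(gf(-34,0,172));print(inframe());print(tool()[1].round(3))
im=env.capture('side');cv2.imwrite('pics/side20.png',cv2.resize(im[130:320,220:440],None,fx=3,fy=3)[:,:,::-1])
"
```

```text
t 42.65 tip [547.  -42.2 196. ] tilt 2.9 side -0.0 yaw -5.5 d [-4.8 24.4 -9.6] F [ 0.1  0.3 -0. ]
[-24.2   9.9 268.9]
[[ 0.994 -0.05   0.096]
 [-0.096 -0.001  0.995]
 [-0.049 -0.999 -0.006]]
```

View pics/side20.png

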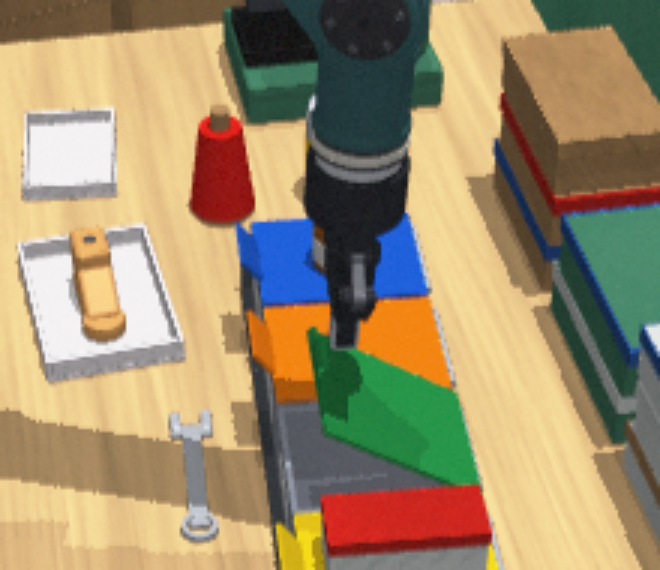

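Call:
step_arm(
  increments=[
    {"claw": 0,"linear": [-6,22,-4],"yaw": -0.5},
    {"claw": 0,"linear": [-8,24,-4],"yaw": 0},
    {"claw": 0,"linear": [-8,24,0],"yaw": 0},
    {"claw": 0,"linear": [-6,18,0],"yaw": 0},
    {"claw": 0,"linear": [-2,10,0],"yaw": 0},
    {"claw": 0,"linear": [0,6,0],"yaw": 0},
    {"claw": 0,"linear": [0,4,0],"yaw": 0},
    {"claw": 0,"linear": [0,0,0],"yaw": 0},
    {"claw": 0,"linear": [0,0,0],"yaw": 0},
    {"claw": 0,"linear": [0,0,0],"yaw": 0},
  ],
)

```text
clock: 43.95
tcp_pos: [0.5257, -0.049, 0.1648]
ee_rot: [-0.706, 0.707, -0.044, 0.019]
ft_force: [1.0, -0.2, 0.1]
grip_width: -0.0001
```

```bash
python3 -c "
from h import *
tipgo(gf(-55,0,91));print(inframe())
im=env.capture('side');cv2.imwrite('pics/side21.png',cv2.resize(im[130:320,220:440],None,fx=3,fy=3)[:,:,::-1])
"
```

```text
t 43.95 tip [523.2 -49.1  91.8] tilt 2.0 side -0.0 yaw -5.1 d [-3.9  0.9 -0.8] F [ 1.  -0.2  0.1]
[-48.6   1.  164.8]
```

View pics/side21.png

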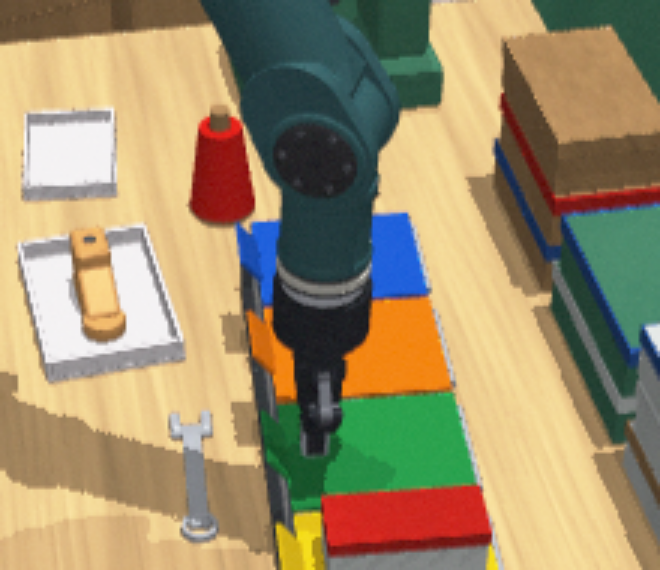

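Nearly shut; tip at 91.8 against a 91 lid top. Press down firmly until the force rises.

Call:
step_arm(
  increments=[
    {"claw": 0,"linear": [0,4,0],"yaw": 0},
    {"claw": 0,"linear": [0,5,0],"yaw": 0},
    {"claw": 0,"linear": [0,6,0],"yaw": 0},
    {"claw": 0,"linear": [0,6,0],"yaw": 0},
    {"claw": 0,"linear": [0,6,0],"yaw": 0},
    {"claw": 0,"linear": [0,6,0],"yaw": 0},
    {"claw": 0,"linear": [0,6,0],"yaw": 0},
    {"claw": 0,"linear": [0,6,0],"yaw": 0},
    {"claw": 0,"linear": [0,6,0],"yaw": 0},
    {"claw": 0,"linear": [0,6,0],"yaw": 0},
  ],
)

```text
clock: 45.25
tcp_pos: [0.5253, -0.0528, 0.1625]
ee_rot: [0.724, -0.688, 0.046, -0.025]
ft_force: [-11.8, 1.5, 56.6]
grip_width: -0.0002
```

```bash
python3 -c "
from h import *
tipgo(gf(-55,0,91));print(inframe())
"
```

```text
t 45.25 tip [523.4 -49.1  89.6] tilt 1.5 side 2.9 yaw -5.7 d [-4.2 -1.3 -0.8] F [-11.8   1.5  56.6]
[-48.6  -2.8 162.5]
```

Call:
step_arm(
  increments=[
    {"claw": 0,"linear": [0,-10,0],"yaw": 0},
    {"claw": 0,"linear": [0,-30,0],"yaw": 0},
    {"claw": 0,"linear": [0,-50,0],"yaw": 0},
    {"claw": 0,"linear": [0,-50,0],"yaw": 0},
    {"claw": 0,"linear": [-20,-40,0],"yaw": 0},
    {"claw": 0,"linear": [0,0,50],"yaw": 0},
    {"claw": 0,"linear": [0,0,50],"yaw": 0},
    {"claw": 0,"linear": [0,0,50],"yaw": 0},
    {"claw": 0,"linear": [0,0,50],"yaw": 0},
    {"claw": 0,"linear": [0,0,50],"yaw": 0},
  ],
)

```text
clock: 46.5
tcp_pos: [0.5381, 0.1888, 0.3627]
ee_rot: [0.723, -0.688, 0.048, -0.032]
ft_force: [1.2, -0.8, -0.6]
grip_width: 0.0002
```

```bash
python3 -c "
from h import *
tipgo(gf(-55,0,91))
im=env.capture('side');cv2.imwrite('pics/side22.png',cv2.resize(im[130:380,200:440],None,fx=2.4,fy=2.4)[:,:,::-1])
im=env.capture('top');cv2.imwrite('pics/top22.png',cv2.resize(im[155:330,180:445],None,fx=3,fy=3,interpolation=2)[:,:,::-1])
"
```

```text
t 46.5 tip [536.7 192.5 289.8] tilt 1.1 side 2.9 yaw -6.5 d [  14.7  186.8 -251.6] F [ 1.2 -0.8 -0.6]
```

View pics/side22.png

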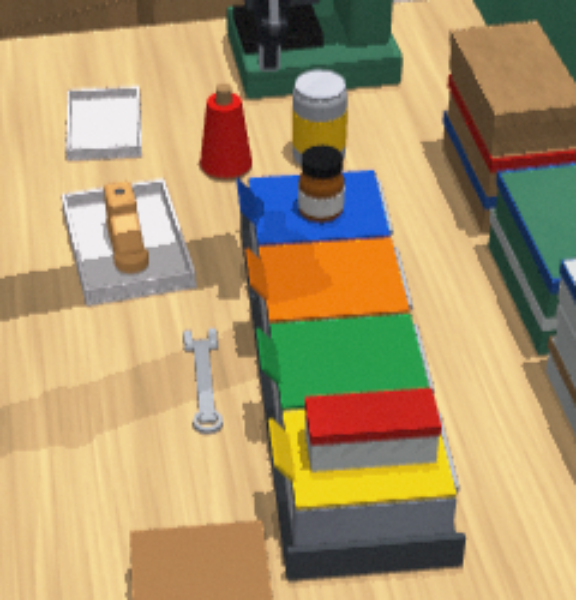

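View pics/top22.png

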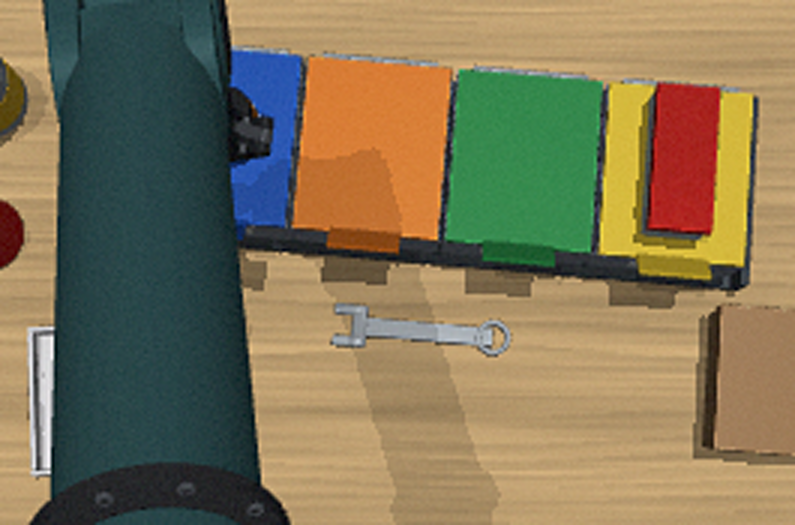

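```bash
python3 -c "
from cell import env
print(env.sign_off(), env.state()['clock'])"
```

```text
the job is handed in; nothing more can be done
the job is handed in; nothing more can be done
```

The job is finished and handed in at about 46.6 s of the 72 s allowed; sign-off gave no verdict. I set the carton flat on the yellow lid and swung the green lid up by its tab to about 1.6 rad. Then I took out the last, stood it on its sole in the larger white tray, and pulled and pressed the green lid shut.

**Last checks**
- **Green lid:** in the final top view it has the same outline as at the start, and the fingertip pressed down to lid height.
- **Carton:** it lies flat on the yellow lid.
- **Last:** it stands in the tray. The wrist force fell from −2.5 N to about zero before I let go, so it was set down rather than dropped.
- **Everything else:** the other lids are shut. In the final views the jar, wrench, stockbox, red cone and glue can are where they were; the white cone and sole stack are outside the final crops.

**What did not go smoothly**
- **Tool tilt:** pushing the lid open tilted the tool by up to 22°. I straightened it by pressing the closed fingers against the fixed tray wall, where they slipped over the rim once. After that I pressed them against the inside walls of the green compartment.
- **Second grip:** I gripped the last once while still tilted, let it go in place, and gripped it again upright.
- **Final press:** pressing the lid shut put about 57 N on the wrist through the fingertips. That is under the 120 N wrist limit but more than was needed. I read the 40 N limit as covering the arm and gripper body, not the fingers.

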